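# Load the crank-arm washing rack

### The job

Load the washing rack: free the clamp on its end stop, slide the stop back, and lay every crank arm of the size that fits the rack flat across its two ledges, between the lips, side by side between the fence and the stop. Then slide the stop up against the last arm and turn the clamp tight. Put the crank arms that are too short or too long for the rack into the grey tray, whenever you like, and leave the other things on the bench alone.

Things in the scene. Friction and masses are not known exactly. Their poses are not given: they have to be found in the camera images.
- rack: fixed steel rack 172 x 296 mm; x across it, y along the row. Two level ledges along y, tops 70 mm above the bench, 61 to 80 mm either side of the middle; outside each a lip 10 mm higher, lips 160 mm apart. Arms lie across both ledges, along x. A slotted guide (top 48 mm up, 84 mm wide) runs along the middle. Origin: centre of underside, on the bench
- rack_fence (a point): middle of the line of the fence, at ledge height (70 mm): two posts 26 mm tall standing on the ledges at the -y end of the rack, nothing between them; the point lies on their face that looks to +y
- stop (a joint): sliding end stop: grey bridge 154 mm wide (x), 40 mm deep (y), top 87 mm above the bench, riding along the rack. Value: clear gap in m between the fence and the stop's face, 0 to 0.232. Jammed while the clamp is tight, slides easily when it is free
- stop_face (a point): middle of the stop's face towards the fence, at ledge height (70 mm); its axes are those of the rack
- clamp (a joint): clamp knob on the stop: black wing 60 mm long, 14 mm thick, 26 mm tall (100 to 126 mm above the bench). 0 rad = tight, wing points along the row (rack y); turns anticlockwise from above to 1.5 rad = free, wing across the rack (rack x). Holds from about 0.3 down
- tray: fixed grey plastic returns tray, open on top, 210 mm (its x) by 130 mm (its y), 40 mm high, walls 5 mm; origin at the centre of its underside, on the bench
- clamp_wing (a point): centre of the clamp's wing, 113 mm above the bench, on the clamp's axis; its y axis runs along the wing
- crank_mid1: aluminium crank arm, flat forged bar with a round boss at each end, 146 mm long overall, 18 mm thick, arm 22 mm wide between bosses 34 and 30 mm across; origin at the middle of its underside, its x axis runs along its length, z up. Fits the rack. May be absent
- crank_mid2: aluminium crank arm, flat forged bar with a round boss at each end, 146 mm long overall, 18 mm thick, arm 22 mm wide between bosses 34 and 30 mm across; origin at the middle of its underside, its x axis runs along its length, z up. Fits the rack. May be absent
- crank_mid3: aluminium crank arm, flat forged bar with a round boss at each end, 146 mm long overall, 18 mm thick, arm 22 mm wide between bosses 34 and 30 mm across; origin at the middle of its underside, its x axis runs along its length, z up. Fits the rack. May be absent
- crank_mid4: aluminium crank arm, flat forged bar with a round boss at each end, 146 mm long overall, 18 mm thick, arm 22 mm wide between bosses 34 and 30 mm across; origin at the middle of its underside, its x axis runs along its length, z up. Fits the rack. May be absent
- crank_short1: aluminium crank arm, flat forged bar with a round boss at each end, 121 mm long overall, 18 mm thick, arm 22 mm wide between bosses 34 and 30 mm across; origin at the middle of its underside, its x axis runs along its length, z up. Too short: falls between the ledges. May be absent
- crank_short2: aluminium crank arm, flat forged bar with a round boss at each end, 121 mm long overall, 18 mm thick, arm 22 mm wide between bosses 34 and 30 mm across; origin at the middle of its underside, its x axis runs along its length, z up. Too short: falls between the ledges. May be absent
- crank_long1: aluminium crank arm, flat forged bar with a round boss at each end, 172 mm long overall, 18 mm thick, arm 22 mm wide between bosses 34 and 30 mm across; origin at the middle of its underside, its x axis runs along its length, z up. Too long: does not go between the lips. May be absent
- lube: grey bottle 120 mm tall, 44 mm across; bystander, not to be disturbed; origin at its underside
- mug: white mug 85 mm tall, 76 mm across; bystander, not to be disturbed; origin at its underside
- hub: wheel hub standing on end, 100 mm tall, 60 mm across; bystander, not to be disturbed; origin at its underside
- tape: black roll of tape lying flat, 24 mm high, 90 mm across; bystander, not to be disturbed; origin at its underside
- pedal: pedal, 22 mm high, about 64 x 120 mm; bystander, not to be disturbed; origin at its underside
- spanner: spanner 170 mm long; bystander, not to be disturbed

How it is judged:
On the way, in this order (a step that is already met when the one before it is completed fails the run):
1. the clamp is freed (value of joint clamp above 1.1 rad), for 0.1 s.
2. every crank arm that fits lies flat across both ledges, between the fence and the stop (z of crank_mid1 in the frame of rack between 0.06 and 0.096 m and angle between crank_mid1's own x axis and vertical between 1.47 and 1.67 rad and (z of crank_mid1 in the frame of rack below 0.078 m or angle between crank_mid1's own z axis and vertical above 1.2 rad) and x of crank_mid1 in the frame of rack between -0.014 and 0.014 m and y of each of crank_mid1, crank_mid2, crank_mid3, crank_mid4 in the frame of rack_fence above 0.008 m and y of each of crank_mid1, crank_mid2, crank_mid3, crank_mid4 in the frame of stop_face below -0.008 m and angle between the x axis of each of crank_mid1, crank_mid2, crank_mid3, crank_mid4 and the x axis of rack, either way round below 0.35 rad and z of crank_mid2 in the frame of rack between 0.06 and 0.096 m and angle between crank_mid2's own x axis and vertical between 1.47 and 1.67 rad and (z of crank_mid2 in the frame of rack below 0.078 m or angle between crank_mid2's own z axis and vertical above 1.2 rad) and x of crank_mid2 in the frame of rack between -0.014 and 0.014 m and z of crank_mid3 in the frame of rack between 0.06 and 0.096 m and angle between crank_mid3's own x axis and vertical between 1.47 and 1.67 rad and (z of crank_mid3 in the frame of rack below 0.078 m or angle between crank_mid3's own z axis and vertical above 1.2 rad) and x of crank_mid3 in the frame of rack between -0.014 and 0.014 m and z of crank_mid4 in the frame of rack between 0.06 and 0.096 m and angle between crank_mid4's own x axis and vertical between 1.47 and 1.67 rad and (z of crank_mid4 in the frame of rack below 0.078 m or angle between crank_mid4's own z axis and vertical above 1.2 rad) and x of crank_mid4 in the frame of rack between -0.014 and 0.014 m), for 0.2 s.
3. the stop is up against the last arm and the clamp is tight (y of any of crank_mid1, crank_mid2, crank_mid3, crank_mid4 in the frame of stop_face above -0.028 m and value of joint clamp below 0.35 rad), for 0.2 s.
At the end, for the whole second after the job is handed in: every 146 mm arm level on both ledges (14 mm from centre, 0.35 rad of square) between fence and stop; stop face within 28 mm of the last arm's centre line (11 mm from its boss); clamp under 0.35 rad; short and long arms inside the tray (under 65 mm up); at rest (all of step 2 and all of step 3 and x of crank_short1 in the frame of tray between -0.095 and 0.095 m and y of crank_short1 in the frame of tray between -0.06 and 0.06 m and z of each of crank_short1, crank_short2, crank_long1 in the frame of tray below 0.065 m and x of crank_short2 in the frame of tray between -0.095 and 0.095 m and y of crank_short2 in the frame of tray between -0.06 and 0.06 m and x of crank_long1 in the frame of tray between -0.095 and 0.095 m and y of crank_long1 in the frame of tray between -0.06 and 0.06 m and linear speed of each of crank_mid1, crank_mid2, crank_mid3, crank_mid4, crank_short1, crank_short2, crank_long1 below 0.03 m/s); the robot touches nothing.
It fails at once if another thing on the bench is shifted more than 5 cm (distance of any of lube, mug, hub, tape, pedal, spanner from where it was at the start of the episode above 0.05 m).
Of crank_mid1, crank_mid2, crank_mid3, crank_mid4 only 2 to 4 are there at a start; the rules pass over those that are not, and their reading is None.
Of crank_short1, crank_short2, crank_long1 only 2 to 3 are there at a start; the rules pass over those that are not, and their reading is None.
At some moment in a run one of crank_mid1, crank_mid2, crank_mid3, crank_mid4 may be knocked a few centimetres aside while the robot is not near it.
Once in a run the grip may slacken for a moment while it holds something.
It also fails if it takes over 210 s, if anything falls off the work surface, if the arm or the gripper's body presses on something with over 40 N, if the wrist force passes 120 N, or if a joint passes its speed limit or range.

### The arm

A 6-joint arm with a two-finger parallel gripper is mounted at the origin on the work surface. World frame = base frame: x ahead of the robot, y to its left, z up, the work surface at z = 0. Lengths are in m, angles in rad, forces in N, time in s.
With the tool pointing down it reaches from about 0.375 to 0.975 m from the base axis. Payload 3.8 kg.
Tool frame: the origin (TCP) lies on the centre line of the jaws, within the pads' length; the fingertips stand 22 mm ahead of it and the grasp point (between the pads) lies 3 mm ahead of it; x points along the fingers, y is the direction in which the jaws open and shut, and the axes are right-handed (so a half turn about x gives the same grasp; the last joint's range is limited). The gripper opens to 85 mm and grips with 20 to 120 N. Pads are 22 mm wide; open, the fingers measure 114 mm over their backs; the gripper's body (76 mm by 85 mm) begins 54 mm behind the grasp point. The pads swing forward as they close: fully open they stand 13 mm farther back than shut.
Start: joints at [-1.226, 0.264, 1.604, -0, 1.274, -0.037], TCP at [0.251, -0.626, 0.253] pointing down, gripper open.
Joint ranges: [-2.63, 2.63], [-0.94, 2.18], [0.31, 2.57], [-1.31, 4.45], [0, 2.66], [-2.55, 2.55]. Speed limits (rad/s): [2.57, 2.57, 3.14, 3.14, 3.14, 3.14].

### API

Orientations are given as a rotation vector (axis times angle).
In Python, from workcell import monitor, eyes, finish_job gives the robot as it stands. The module is installed in compiled form; this text tells all that it offers.
- The arm moves only by the tool play_rows, never from a script. Its argument "deltas" is a list of rows, each an object of numbers: "wx", "wy", "wz": the turn, a rotation vector about the world's x, y, z in degrees; "x", "y", "z": the shift along the world's x, y, z in mm; "fingers": the closure, from -1 (fully open) to 1 (shut), so that 0 is half open. A call has 1 to 20 rows; each row is the pose to reach, as a shift and turn from the pose commanded when the call began; what a row does not reach only later rows make up. A row lasts 1/8 s, in which the tool goes at most 62.5 mm and 10.7 degrees, less where a joint would pass 70% of its speed; a pose out of reach is approached as far as the arm can. A call with a gripper value outside its range is refused whole. The fingers move at their own pace and stop on an object; "grip_force" is the grip in N (left out, the last holds). Time passes only in rows, so rows that repeat a pose let the fingers close. It gives the time, the measured TCP pose, the force and the opening at its end, in the units of the state.
- monitor.read_state(): the state, without advancing time (a new reading comes with each control period).
- eyes.read_camera(name): name is "scene" or "top" or "wrist"; returns a dict with "frame" (384x512x3 uint8, red, green, blue), "depth" (384x512 float32, m along the optical axis (not along the pixel's ray), 0 where there is no reading), "K" (3x3 intrinsics, pixels), "view" (4x4, takes a point from world to camera coordinates); the wrist camera has in their place "tool_from_camera" (4x4, takes a point from camera to tool coordinates, whose origin is the TCP and whose axes are the tool frame's). Camera axes: x right, y down, z forward; pixel columns grow to the right and rows downward; lengths in m; the calibration is good to about 2 mm. The wrist camera is an equidistant fisheye: a pixel r from the principal point sees the ray r / f radians off the axis. A picture is of the moment at which its call begins: read the wrist's pose just before it.
- finish_job(): hands the job in, once; it reports no verdict.
The state is a dict: "time": time; "q": joint angles; "joint_vel": joint speeds; "joint_torque": joint torques, N m; "tool_pos": TCP position; "tcp_rot": TCP orientation; "wrist_force": force on the tool from outside, world axes, zero at the start; "torque": the same for the moment, N m; "width": opening from 0.0 (shut) to 1.0 (fully open).
Only numpy, scipy, OpenCV 4.12 (cv2) and the standard library are available. Lean on these libraries where they do the work, as an engineer would, in place of code of your own. Each camera call takes 0.05 s, during which the arm holds its last target.

## Working session

There is one attempt and no reset: what is moved stays moved. The work goes in short steps, Python scripts to look and compute and a tool call to move; the robot and the scene stay as the last step left them, time stands still between calls to the robot, and variables do not carry over. Pictures are saved under pics/ and viewed, and the job is handed in when it is done.

Besides the shell and the picture viewer there is one more tool, called after ">>>" by a JSON object that holds its "op" and its "data", one argument or row to a line. play_rows: Moves the arm, as the interface text tells. Its arguments: {"type":"object","properties":{"deltas":{"type":"array"},"grip_force":{"type":"number"}},"required":["deltas"]}

```bash
mkdir -p pics; ls; cat > h.py <<'E'
import numpy as np, cv2
from scipy.spatial.transform import Rotation as R
from workcell import monitor, eyes, finish_job
def cam(n):
    d=eyes.read_camera(n); return d
def save(d,name,scale=1.5):
    f=cv2.cvtColor(d['frame'],cv2.COLOR_RGB2BGR)
    if scale!=1: f=cv2.resize(f,None,fx=scale,fy=scale,interpolation=cv2.INTER_CUBIC)
    cv2.imwrite('pics/'+name,f)
def ray(d,uv):
    K=d['K'];V=np.linalg.inv(d['view'])
    uv=np.atleast_2d(np.asarray(uv,float))
    r=np.c_[(uv[:,0]-K[0,2])/K[0,0],(uv[:,1]-K[1,2])/K[1,1],np.ones(len(uv))]
    return V[:3,3],r@V[:3,:3].T
def onplane(d,uv,z):
    o,r=ray(d,uv); t=(z-o[2])/r[:,2]; return o+r*t[:,None]
def cloud(d):
    h,w=d['depth'].shape
    u,v=np.meshgrid(np.arange(w),np.arange(h))
    o,r=ray(d,np.c_[u.ravel(),v.ravel()])
    P=(o+r*d['depth'].ravel()[:,None]).reshape(h,w,3)
    P[d['depth']==0]=np.nan
    return P
E
python3 - <<'E'
from h import *
print(monitor.read_state())
for n in('scene','top','wrist'):
    d=cam(n); save(d,n+'0.png'); 
    if n!='wrist': print(n,d['K'],np.linalg.inv(d['view']))
    else: print(d['K'],d['tool_from_camera'])
    np.savez(n+'0.npz',**d)
E
```

```text
pics
{'time': 0.0, 'q': array([-1.22588818e+00,  2.64760247e-01,  1.60537913e+00,  1.39259405e-05,
        1.27367521e+00, -3.69245046e-02]), 'joint_vel': array([0.00015502, 0.00028298, 0.0001018 , 0.00061014, 0.00056986,
       0.00028574]), 'joint_torque': array([-1.93176609e-03, -5.15106511e+01, -3.67314327e+01, -1.03180375e-04,
        1.27165092e-02, -3.02681293e-06]), 'tool_pos': array([ 0.2512779 , -0.62575727,  0.25195441]), 'tcp_rot': array([ 2.01295398,  0.39135793, -2.01362585]), 'wrist_force': array([-0.47823703,  0.02330616,  0.59673119]), 'torque': array([-0.03062945,  0.05401934,  0.07781601]), 'width': 0.9990005731696311}
scene [[374.65518116   0.         256.63369159]
 [  0.         374.65518116 189.77558576]
 [  0.           0.           1.        ]] [[ 0.83399919  0.46002181 -0.30467242  0.92493615]
 [ 0.55159263 -0.70893708  0.43949265 -0.57817707]
 [-0.01381737 -0.53459158 -0.84499759  1.1460005 ]
 [ 0.          0.          0.          1.        ]]
top [[424.30047895   0.         249.64216254]
 [  0.         424.30047895 186.20669366]
 [  0.           0.           1.        ]] [[-1.35275636e-02 -9.97066559e-01  7.53344652e-02  4.50841531e-01]
 [-9.99908158e-01  1.34269348e-02 -1.84209838e-03 -9.89061663e-03]
 [ 8.25183737e-04 -7.53524654e-02 -9.97156620e-01  1.34836701e+00]
 [ 0.00000000e+00  0.00000000e+00  0.00000000e+00  1.00000000e+00]]
[[297.31863964   0.         256.14446492]
 [  0.         297.31863964 192.02755375]
 [  0.           0.           1.        ]] [[-1.45212100e-04 -2.63354225e-01  9.64699192e-01 -1.20561501e-01]
 [ 9.99999980e-01 -1.71076695e-04  1.03823375e-04  1.04892959e-03]
 [ 1.37695225e-04  9.64699188e-01  2.63354244e-01 -6.71187418e-02]
 [ 0.00000000e+00  0.00000000e+00  0.00000000e+00  1.00000000e+00]]
```

View pics/top0.png

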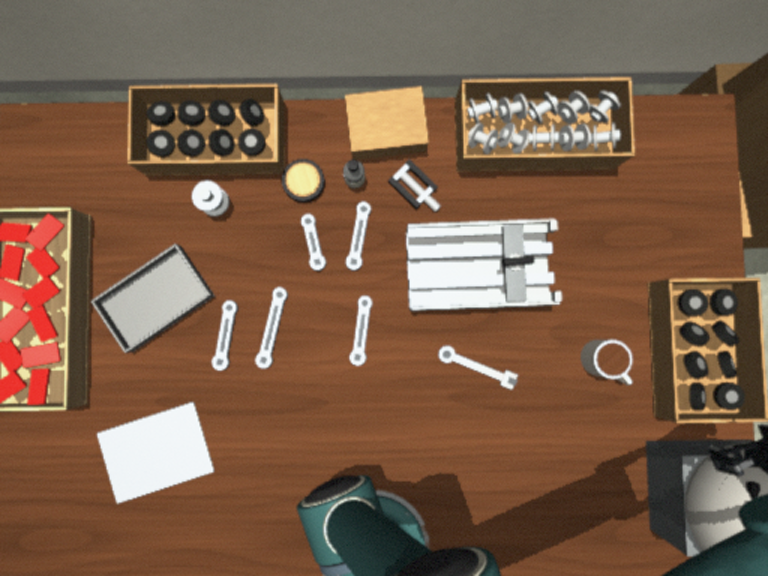

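View pics/scene0.png

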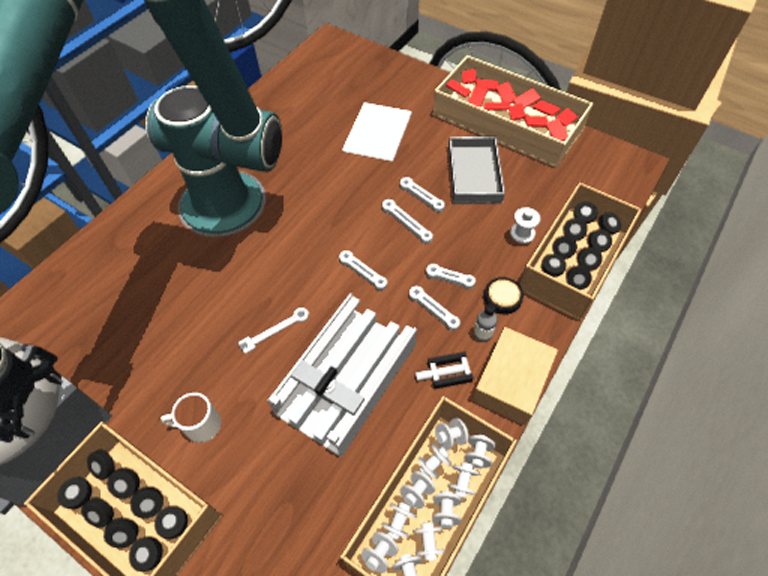

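```bash
cat > det.py <<'E'
from h import *
def cranks(d, zt=0.018, verbose=True, region=None):
    f=d['frame'].astype(int)
    hsv=cv2.cvtColor(d['frame'],cv2.COLOR_RGB2HSV)
    m=((hsv[...,1]<50)&(hsv[...,2]>150)).astype(np.uint8)
    n,l,s,c=cv2.connectedComponentsWithStats(m)
    out=[]
    for i in range(1,n):
        if s[i,4]<120: continue
        cs,_=cv2.findContours((l==i).astype(np.uint8),cv2.RETR_EXTERNAL,cv2.CHAIN_APPROX_NONE)
        pts=max(cs,key=len)[:,0]
        P=onplane(d,pts,zt)[:,:2]
        (cx,cy),(w,h),a=cv2.minAreaRect((P*1000).astype(np.float32))
        if h>w: w,h=h,w; a+=90
        out.append((cx,cy,w,h,(a+90)%180-90,c[i]))
        if verbose: print(f'c=({cx:.0f},{cy:.0f}) L={w:.0f} W={h:.0f} ang={(a+90)%180-90:.1f} px={c[i].round()} area={s[i,4]}')
    return out
E
python3 - <<'E'
from det import *
for n in('top','scene'):
    d=dict(np.load(n+'0.npz')); print(n); cranks(d)
    P=cloud(d)
    if n=='top':
        print(np.nanmin(P[...,2]))
        for uv in [(345,150),(345,175),(345,205),(345,160),(280,175),(280,180),(369,150),(371,197),(369,165),(370,184),(209,162),(238,158),(181,219),(100,200)]:
            print(uv,P[uv[1],uv[0]].round(4))
        # height map picture
        z=np.clip(P[...,2]/0.13,0,1); z=np.nan_to_num(z)
        cv2.imwrite('pics/h0.png',cv2.resize(cv2.applyColorMap((z*255).astype(np.uint8),cv2.COLORMAP_JET),None,fx=1.5,fy=1.5,interpolation=cv2.INTER_NEAREST))
        f=cv2.cvtColor(d['frame'],cv2.COLOR_RGB2BGR)[135:215,260:385]
        cv2.imwrite('pics/rack0.png',cv2.resize(f,None,fx=6,fy=6,interpolation=cv2.INTER_CUBIC))
E
```

```text
top
c=(921,-247) L=65 W=41 ang=-75.2 px=[321.  71.] area=149
c=(916,-357) L=66 W=42 ang=74.8 px=[358.  71.] area=123
c=(856,-247) L=58 W=43 ang=59.5 px=[321.  91.] area=124
c=(851,-345) L=125 W=51 ang=87.0 px=[354.  91.] area=280
c=(854,-503) L=73 W=46 ang=89.2 px=[401.  90.] area=164
c=(743,-108) L=115 W=39 ang=45.5 px=[278. 125.] area=248
c=(730,336) L=78 W=65 ang=45.1 px=[139. 131.] area=378
c=(646,20) L=146 W=34 ang=-12.4 px=[239. 157.] area=376
c=(635,117) L=121 W=33 ang=10.5 px=[208. 161.] area=317
c=(635,-240) L=318 W=80 ang=-89.9 px=[319. 159.] area=2130
c=(520,458) L=212 W=131 ang=-55.9 px=[103. 199.] area=2326
c=(542,-242) L=321 W=102 ang=-88.5 px=[319. 189.] area=2863
c=(447,-808) L=216 W=41 ang=-3.4 px=[509. 207.] area=208
c=(455,206) L=173 W=33 ang=-13.0 px=[180. 218.] area=444
c=(446,19) L=146 W=32 ang=-7.1 px=[240. 220.] area=386
c=(441,304) L=146 W=33 ang=-9.1 px=[149. 223.] area=373
c=(376,-505) L=89 W=78 ang=-2.5 px=[409. 241.] area=208
c=(368,-222) L=170 W=35 ang=66.4 px=[318. 244.] area=383
c=(203,444) L=209 W=150 ang=-72.6 px=[103. 301.] area=3369
c=(109,-723) L=
[... 1243 characters left out ...]
. 179.] area=238
c=(633,119) L=119 W=35 ang=14.2 px=[300. 183.] area=208
c=(764,143) L=56 W=50 ang=26.4 px=[336. 195.] area=155
c=(646,20) L=145 W=33 ang=-12.3 px=[290. 204.] area=272
c=(505,-219) L=326 W=83 ang=-88.6 px=[213. 239.] area=1903
c=(372,-227) L=168 W=35 ang=67.3 px=[182. 220.] area=280
c=(601,-216) L=328 W=95 ang=-88.0 px=[237. 255.] area=2269
c=(741,-106) L=117 W=40 ang=44.7 px=[295. 247.] area=230
c=(361,-472) L=123 W=84 ang=9.4 px=[129. 280.] area=332
c=(828,-216) L=66 W=49 ang=50.1 px=[301. 288.] area=211
c=(894,-334) L=303 W=64 ang=89.6 px=[297. 338.] area=1019
c=(826,-379) L=262 W=58 ang=89.4 px=[269. 341.] area=1096
c=(300,-841) L=227 W=91 ang=0.3 px=[ 21. 366.] area=1653
```

View pics/h0.png

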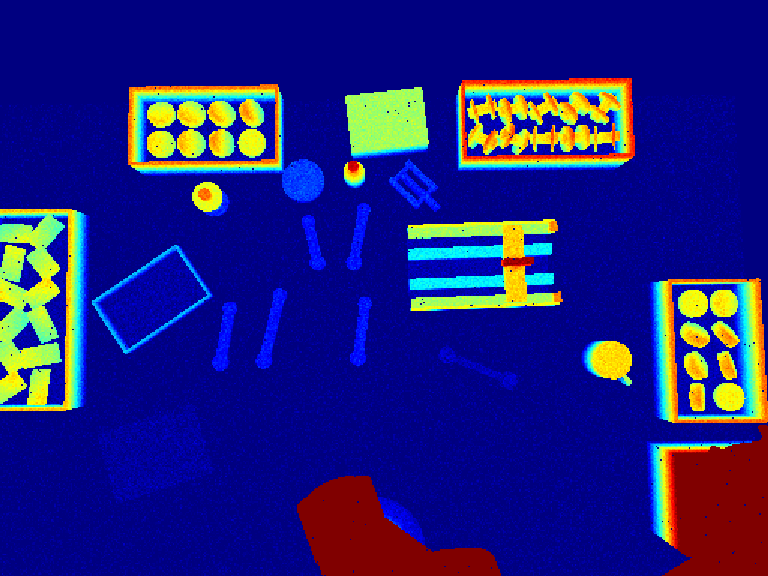

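View pics/rack0.png

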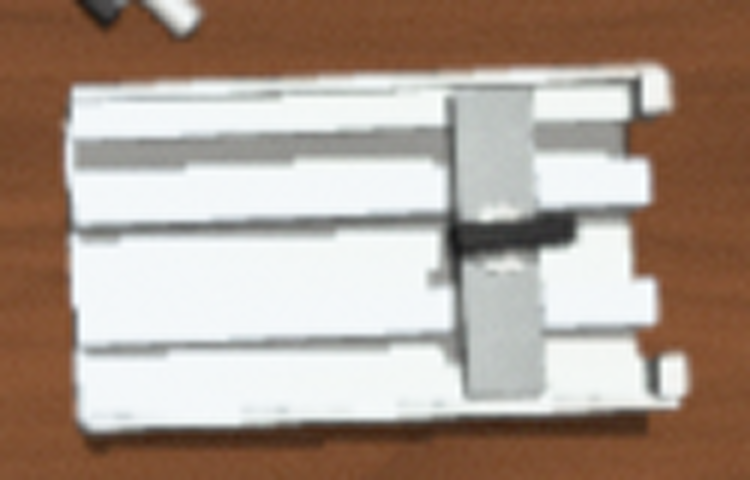

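```bash
cat > rack.py <<'E'
from h import *
def rect(P,lo,hi,x,y):
    m=(P[...,2]>lo)&(P[...,2]<hi)&(P[...,0]>x[0])&(P[...,0]<x[1])&(P[...,1]>y[0])&(P[...,1]<y[1])
    m=cv2.morphologyEx(m.astype(np.uint8),cv2.MORPH_OPEN,np.ones((2,2)))>0
    Q=P[m][:,:2]*1000
    return m,Q,cv2.minAreaRect(Q.astype(np.float32))
E
python3 - <<'E'
from rack import *
d=dict(np.load('top0.npz')); P=cloud(d)
X=(.45,.72);Y=(-.45,-.05)
for lo,hi in((.06,.14),(.072,.084),(.04,.055),(.089,.102),(.083,.091),(.105,.14)):
    m,Q,r=rect(P,lo,hi,X,Y); print(lo,hi,len(Q),r, Q.mean(0))
m,Q,r=rect(P,.03,.05,(.35,.7),(.3,.6)); print('tray',r)
# bright rack outline w plane 0.08
hsv=cv2.cvtColor(d['frame'],cv2.COLOR_RGB2HSV)
m=((P[...,2]>.06)&(P[...,2]<.1)&(P[...,0]>.45)&(P[...,0]<.72)&(P[...,1]>-.45)&(P[...,1]<-.05))
# lip lines: outer edge fit
Q=P[m]*1000
for lo,hi,s in((.074,.084,1),(.074,.084,-1)):
    mm=(P[...,2]>lo)&(P[...,2]<hi)&m
    ys=[];xs=[]
    for u in range(262,375):
        v=np.where(mm[:,u])[0]
        if len(v)==0: continue
        vv=v.min() if s>0 else v.max()
        p=onplane(d,[(u,vv-.5*s)],.08)[0]; xs.append(p[0]);ys.append(p[1])
    a,b=np.polyfit(ys,xs,1); res=np.array(xs)-a*np.array(ys)-b
    k=abs(res)<.004; a,b=np.polyfit(np.array(ys)[k],np.array(xs)[k],1)
    print('lip',s,a,b,k.sum(), a*-.24+b, min(ys),max(ys))
s=monitor.read_state(); M=R.from_rotvec(s['tcp_rot']).as_matrix(); print(M.round(3))
# hsv black wing
hsv=cv2.cvtColor(d['frame'],cv2.COLOR_RGB2HSV)
mb=((hsv[...,2]<75)&(P[...,2]>.1)&(P[...,2]<.14)&(P[...,1]>-.4)&(P[...,1]<-.2)).astype(np.uint8)
uv=np.argwhere(mb)[:,::-1]; W=onplane(d,uv,.126)*1000; print('wing',len(uv),cv2.minAreaRect(W[:,:2].astype(np.float32)),W.mean(0))
E
```

```text
0.06 0.14 2325 ((573.1998291015625, -248.15936279296875), (177.8053741455078, 319.8080139160156), 2.9729440212249756) [nan nan]
0.072 0.084 377 ((573.888671875, -244.23951721191406), (170.23529052734375, 315.913330078125), 1.6597933769226074) [nan nan]
0.04 0.055 1198 ((573.45849609375, -240.49363708496094), (81.45497131347656, 308.43267822265625), 1.1880024671554565) [nan nan]
0.089 0.102 107 ((582.759521484375, -342.92987060546875), (172.1083984375, 131.85780334472656), 1.3659579753875732) [nan nan]
0.083 0.091 469 ((572.2628784179688, -299.2047424316406), (149.02468872070312, 60.420738220214844), 11.68723201751709) [nan nan]
0.105 0.14 114 ((577.1337890625, -306.98150634765625), (15.846726417541504, 92.97061157226562), 10.043441772460938) [ 574.05557564 -295.10536134]
tray ((555.419677734375, 539.293701171875), (290.4779968261719, 321.5435485839844), 32.77159118652344)
lip 1 -0.020920596136289035 0.6559933429252958 30 0.6610142859980052 -0.3775853257762148 -0.0811995305144359
lip -1 -0.007462882399871859 0.4893583442696902 38 0.49114943604565947 -0.3773744121033289 -0.08109296358712584
[[-0.001  0.373 -0.928]
 [ 0.002 -0.928 -0.373]
 [-1.    -0.002 -0.   ]]
wing 105 ((747.4274291992188, -296.88421630859375), (361.04803466796875, 192.41049194335938), 0.5795351266860962) [ 638.81416283 -289.95192539  126.        ]
```

>>> {"op": "play_rows", "data": {
  "deltas": [
    {"z": 60,"fingers": -0.2},
    {"x": 323,"y": 331,"z": 40,"wz": 68},
    {"x": 323,"y": 331,"z": 40,"wz": 68},
    {"x": 323,"y": 331,"z": 40,"wz": 68},
    {"x": 323,"y": 331,"z": 40,"wz": 68},
    {"x": 323,"y": 331,"z": 40,"wz": 68},
    {"x": 323,"y": 331,"z": 40,"wz": 68},
    {"x": 323,"y": 331,"z": 40,"wz": 68},
    {"x": 323,"y": 331,"z": 40,"wz": 68},
    {"x": 323,"y": 331,"z": 40,"wz": 68},
    {"x": 323,"y": 331,"z": 40,"wz": 68},
    {"x": 323,"y": 331,"z": 40,"wz": 68}
  ],
  "grip_force": 60
}}

```text
schema error: expected keys wx, wy, wz, x, y, z, fingers
```

```bash
cat >> h.py <<'E'
def wcam():
    s=monitor.read_state(); d=eyes.read_camera('wrist')
    T=np.eye(4);T[:3,:3]=R.from_rotvec(s['tcp_rot']).as_matrix();T[:3,3]=s['tool_pos']
    d['T']=T@d['tool_from_camera']; return d
def wray(d,uv):
    K=d['K'];uv=np.atleast_2d(np.asarray(uv,float))
    p=(uv-[K[0,2],K[1,2]])/K[0,0]; r=np.linalg.norm(p,axis=1)+1e-12
    dr=np.c_[p/r[:,None]*np.sin(r)[:,None],np.cos(r)]
    return d['T'][:3,3],dr@d['T'][:3,:3].T
def wplane(d,uv,z):
    o,r=wray(d,uv); return o+r*((z-o[2])/r[:,2])[:,None]
def wcloud(d):
    h,w=d['depth'].shape
    u,v=np.meshgrid(np.arange(w),np.arange(h))
    uv=np.c_[u.ravel(),v.ravel()];K=d['K']
    p=(uv-[K[0,2],K[1,2]])/K[0,0]; r=np.linalg.norm(p,axis=1)
    o,dr=wray(d,uv); P=o+dr*(d['depth'].ravel()/np.cos(r))[:,None]
    P=P.reshape(h,w,3);P[d['depth']==0]=np.nan
    return P
def st():
    s=monitor.read_state(); M=R.from_rotvec(s['tcp_rot']).as_matrix()
    print('t',round(s['time'],2),'tcp',(s['tool_pos']*1000).round(1),'yaw',np.degrees(np.arctan2(M[1,1],M[0,1])).round(2),'down',M[:,0].round(3),'w',round(s['width'],3),'F',s['wrist_force'].round(1),'q',s['q'].round(2))
    return s
E
python3 - <<'E'
from h import *
st(); d=wcam(); save(d,'w1.png',1.5); np.savez('w1.npz',**d)
E
```

```text
t 0.15 tcp [ 251.4 -625.9  252.2] yaw -68.12 down [-0.001  0.002 -1.   ] w 0.995 F [-0.3 -0.4 -0.1] q [-1.23  0.26  1.61  0.    1.27 -0.04]
```

View pics/w1.png

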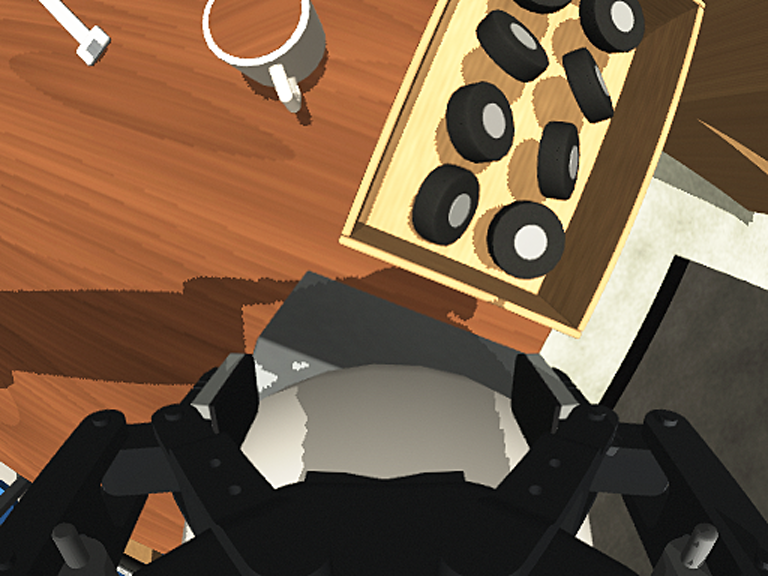

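>>> {"op": "play_rows", "data": {
  "deltas": [
    {"wx": 0,"wy": 0,"wz": 0,"x": 20,"y": 20,"z": 60,"fingers": -0.2},
    {"wx": 0,"wy": 0,"wz": 68,"x": 323,"y": 331,"z": 50,"fingers": -0.2},
    {"wx": 0,"wy": 0,"wz": 68,"x": 323,"y": 331,"z": 50,"fingers": -0.2},
    {"wx": 0,"wy": 0,"wz": 68,"x": 323,"y": 331,"z": 50,"fingers": -0.2},
    {"wx": 0,"wy": 0,"wz": 68,"x": 323,"y": 331,"z": 50,"fingers": -0.2},
    {"wx": 0,"wy": 0,"wz": 68,"x": 323,"y": 331,"z": 50,"fingers": -0.2},
    {"wx": 0,"wy": 0,"wz": 68,"x": 323,"y": 331,"z": 50,"fingers": -0.2},
    {"wx": 0,"wy": 0,"wz": 68,"x": 323,"y": 331,"z": 50,"fingers": -0.2},
    {"wx": 0,"wy": 0,"wz": 68,"x": 323,"y": 331,"z": 50,"fingers": -0.2},
    {"wx": 0,"wy": 0,"wz": 68,"x": 323,"y": 331,"z": 50,"fingers": -0.2},
    {"wx": 0,"wy": 0,"wz": 68,"x": 323,"y": 331,"z": 50,"fingers": -0.2},
    {"wx": 0,"wy": 0,"wz": 68,"x": 323,"y": 331,"z": 50,"fingers": -0.2}
  ],
  "grip_force": 60
}}

```text
time: 1.7
tool_pos: [0.5737, -0.2966, 0.3034]
tcp_rot: [1.212, 1.207, -1.212]
wrist_force: [0.2, 0.6, -0.6]
width: 0.599
```

```bash
python3 - <<'E'
from h import *
st(); d=wcam(); save(d,'w2.png',1.5); np.savez('w2.npz',**d)
E
```

```text
t 1.7 tcp [ 573.7 -296.6  303.4] yaw -0.25 down [ 0. -0. -1.] w 0.599 F [ 0.2  0.6 -0.6] q [-0.52  0.18  1.61 -0.    1.35 -0.51]
```

View pics/w2.png

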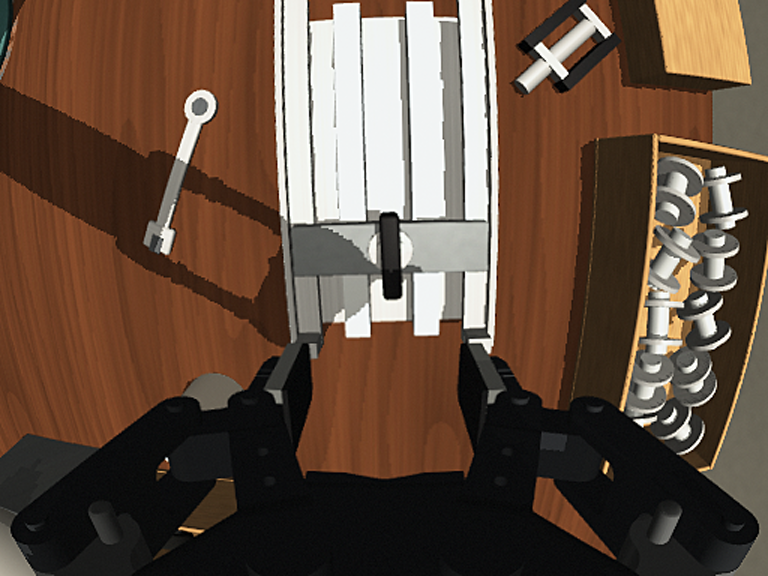

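```bash
python3 - <<'E'
from h import *
d=dict(np.load('w2.npz'))
f=d['frame']; hsv=cv2.cvtColor(f,cv2.COLOR_RGB2HSV)
crop=np.zeros(f.shape[:2],bool); crop[135:205,245:278]=1
m=(hsv[...,2]<70)&crop
n,l,s,c=cv2.connectedComponentsWithStats(m.astype(np.uint8)); i=1+s[1:,4].argmax()
uv=np.argwhere(l==i)[:,::-1]; W=wplane(d,uv,.126)*1000
print('wing',s[i],cv2.minAreaRect(W[:,:2].astype(np.float32)),W.mean(0))
def p(u,v,z): 
    q=wplane(d,[(u/1.5,v/1.5)],z)[0]*1000; print((u,v),q.round(1)); return q
# lips top at 80mm outer edges
print('lipouter-');p(274,0,.08);p(281,200,.08)
print('lipouter+');p(495,0,.08);p(497,200,.08)
print('stop edges');p(293,226,.087);p(487,221,.087);p(293,275,.087);p(490,272,.087)
print('post');p(312,345,.096);p(478,340,.096)
P=wcloud(d)*1000
for u,v in((288,20),(288,120),(300,60),(485,60),(492,120),(350,60),(420,60),(385,60),(385,300),(480,340),(312,343),(391,225),(440,240)):
    print((u,v),P[int(v/1.5),int(u/1.5)].round(1))
E
python3 - <<'E'
import cv2
f=cv2.imread('pics/w2.png')
import numpy as np
from h import *
d=dict(np.load('w2.npz'));f=cv2.cvtColor(d['frame'],cv2.COLOR_RGB2BGR)[0:245,175:340]
cv2.imwrite('pics/w2c.png',cv2.resize(f,None,fx=2.4,fy=2.4,interpolation=cv2.INTER_CUBIC))
E
```

```text
wing [245 135  33  65 788] ((583.9276733398438, -286.9090576171875), (31.72661018371582, 62.596351623535156), 11.666479110717773) [ 578.82828727 -287.37470091  126.        ]
lipouter-
(274, 0) [488.3 -88.4  80. ]
(281, 200) [ 494.  -253.1   80. ]
lipouter+
(495, 0) [663.  -89.1  80. ]
(497, 200) [ 663.1 -253.6   80. ]
stop edges
(293, 226) [ 504.4 -273.    87. ]
(487, 221) [ 653.9 -269.6   87. ]
(293, 275) [ 502.6 -311.9   87. ]
(490, 272) [ 658.1 -310.    87. ]
post
(312, 345) [ 516.3 -367.4   96. ]
(478, 340) [ 649.5 -364.    96. ]
(288, 20) [ 498.  -103.4   69.8]
(288, 120) [ 499.2 -189.4   71.8]
(300, 60) [ 508.6 -140.1   70.5]
(485, 60) [ 655.5 -139.2   68.1]
(492, 120) [ 658.5 -190.5   78.9]
(350, 60) [ 546.2 -136.2   47.3]
(420, 60) [ 605.  -136.6   47.8]
(385, 60) [ 575.  -126.2    5. ]
(385, 300) [ 574.  -356.8    6.7]
(480, 340) [ 651.  -362.8   96.7]
(312, 343) [ 516.1 -365.7   94. ]
(391, 225) [ 578.5 -268.2  127.1]
(440, 240) [ 617.  -284.8   87. ]
```

View pics/w2c.png

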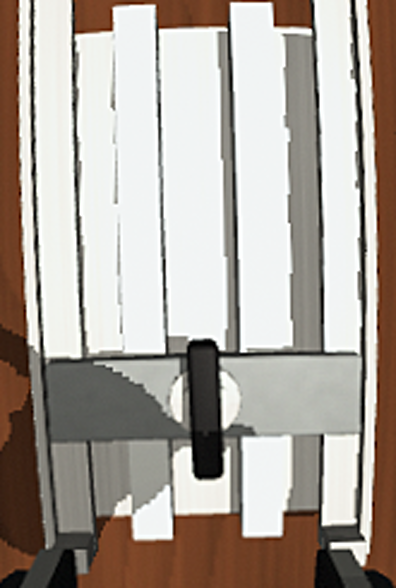

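```bash
python3 - <<'E'
from h import *
d=dict(np.load('w2.npz'))
def p(n,u,v,z): print(n,(wplane(d,[(175+u/2.4,v/2.4)],z)[0]*1000).round(1))
p('wing+',207,343,.126);p('wing-',207,478,.126);p('wingctr',207,410,.126)
p('disc',206,402,.1)
p('postL base',75,531,.07);p('postR base',335,525,.07)
p('postL top',75,543,.096);p('postR top',335,540,.096)
t=dict(np.load('top0.npz'))
for n,u,v,z in(('TL',70,92,.08),('BL',84,425,.08),('ledge end L-',75,130,.07),('post+ l',638,95,.07),('post- l',648,385,.07),('wing',455,237,.126),('wing',575,228,.126),('wc',515,233,.126),('guide end',632,215,.048),('guide end',78,230,.048)):
    print(n,(onplane(t,[(260+u/6-.4,135+v/6-.4)],z)[0]*1000).round(1))
# tray
f=cv2.cvtColor(t['frame'],cv2.COLOR_RGB2BGR)[155:245,55:150]
cv2.imwrite('pics/tray.png',cv2.resize(f,None,fx=6,fy=6,interpolation=cv2.INTER_CUBIC))
E
```

```text
wing+ [ 579.8 -261.2  126. ]
wing- [ 579.8 -319.9  126. ]
wingctr [ 579.8 -289.8  126. ]
disc [ 579.7 -291.2  100. ]
postL base [ 510.1 -366.1   70. ]
postR base [ 649.3 -363.4   70. ]
postL top [ 514.5 -362.6   96. ]
postR top [ 644.3 -361.7   96. ]
TL [655.5 -79.   80. ]
BL [488.1 -83.   80. ]
ledge end L- [637.7 -81.7  70. ]
post+ l [ 651.8 -367.4   70. ]
post- l [ 504.7 -367.4   70. ]
wing [ 575. -261.  126.]
wing [ 578.6 -319.1  126. ]
wc [ 576.6 -290.1  126. ]
guide end [ 593.1 -368.3   48. ]
guide end [589.1 -83.6  48. ]
```

View pics/tray.png

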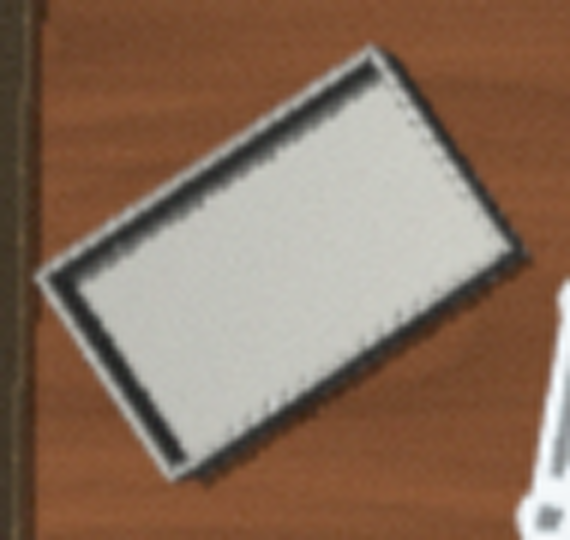

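>>> {"op": "play_rows", "data": {
  "deltas": [
    {"wx": 0,"wy": 0,"wz": 1.5,"x": 5.5,"y": 6.5,"z": -60,"fingers": -0.2},
    {"wx": 0,"wy": 0,"wz": 1.5,"x": 5.5,"y": 6.5,"z": -120,"fingers": -0.2},
    {"wx": 0,"wy": 0,"wz": 1.5,"x": 5.5,"y": 6.5,"z": -150,"fingers": -0.2},
    {"wx": 0,"wy": 0,"wz": 1.5,"x": 5.5,"y": 6.5,"z": -170,"fingers": -0.2},
    {"wx": 0,"wy": 0,"wz": 1.5,"x": 5.5,"y": 6.5,"z": -179,"fingers": -0.2},
    {"wx": 0,"wy": 0,"wz": 1.5,"x": 5.5,"y": 6.5,"z": -179,"fingers": 0.3},
    {"wx": 0,"wy": 0,"wz": 1.5,"x": 5.5,"y": 6.5,"z": -179,"fingers": 0.6}
  ],
  "grip_force": 50
}}

```text
time: 2.62
tool_pos: [0.5797, -0.2895, 0.126]
tcp_rot: [1.19, 1.22, -1.192]
wrist_force: [-8.3, -1.0, 3.5]
width: 0.204
```

```bash
python3 - <<'E'
from h import *
st(); d=wcam(); save(d,'w3.png',1.5)
t=dict(np.load('top0.npz'))
c=np.array([onplane(t,[(55+u/6-.4,155+v/6-.4)],.04)[0]*1000 for u,v in((375,48),(38,275),(178,478),(522,250))])
print(c.round(1),c.mean(0)); 
for a,b in((0,1),(2,3),(1,2),(3,0)):
    e=c[b]-c[a];print(np.linalg.norm(e),np.degrees(np.arctan2(e[1],e[0])))
E
```

```text
t 2.62 tcp [ 579.7 -289.5  126. ] yaw 1.4 down [-0.001 -0.001 -1.   ] w 0.204 F [-8.3 -1.   3.5] q [-0.5   0.32  1.78 -0.    1.04 -0.52]
[[628.7 398.2  40. ]
 [513.5 570.1  40. ]
 [408.8 496.5  40. ]
 [523.  321.5  40. ]] [518.52400264 446.58258076  40.        ]
206.96562981910256 123.81730712701048
209.01214288856136 -56.864872836398895
127.98934995351593 -144.91933867202178
130.53700118171932 35.94815618413571
```

View pics/w3.png

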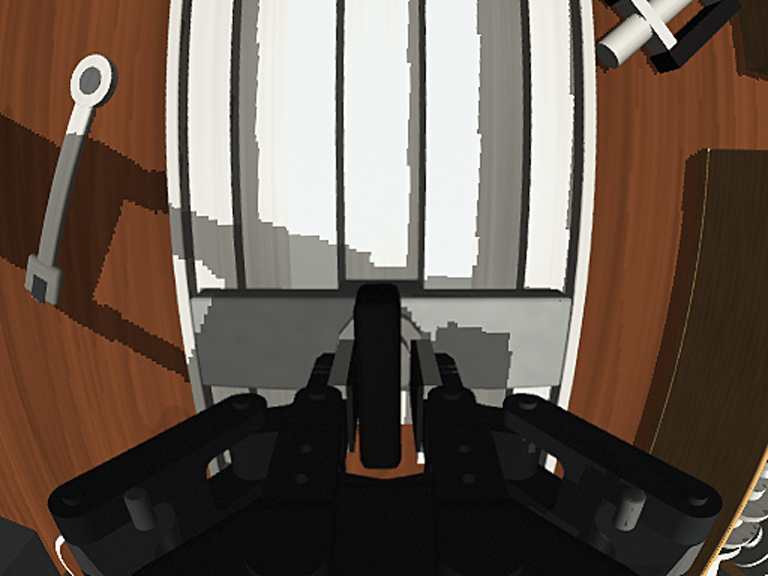

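>>> {"op": "play_rows", "data": {
  "deltas": [
    {"wx": 0,"wy": 0,"wz": 0,"x": -2,"y": 0,"z": -2,"fingers": 0.65},
    {"wx": 0,"wy": 0,"wz": 0,"x": -2,"y": 0,"z": -2,"fingers": 1},
    {"wx": 0,"wy": 0,"wz": 0,"x": -2,"y": 0,"z": -2,"fingers": 1},
    {"wx": 0,"wy": 0,"wz": 0,"x": -2,"y": 0,"z": -2,"fingers": 1},
    {"wx": 0,"wy": 0,"wz": 0,"x": -2,"y": 0,"z": -2,"fingers": 1}
  ],
  "grip_force": 60
}}

```text
time: 3.3
tool_pos: [0.578, -0.2895, 0.1243]
tcp_rot: [1.19, 1.219, -1.192]
wrist_force: [-4.2, 0.3, 4.3]
width: 0.15
```

```bash
python3 - <<'E'
from h import *
st(); d=wcam(); save(d,'w4.png',1.5)
E
```

```text
t 3.3 tcp [ 578.  -289.5  124.3] yaw 1.4 down [ 0.    -0.001 -1.   ] w 0.15 F [-4.2  0.3  4.3] q [-0.5   0.31  1.79 -0.    1.04 -0.53]
```

View pics/w4.png

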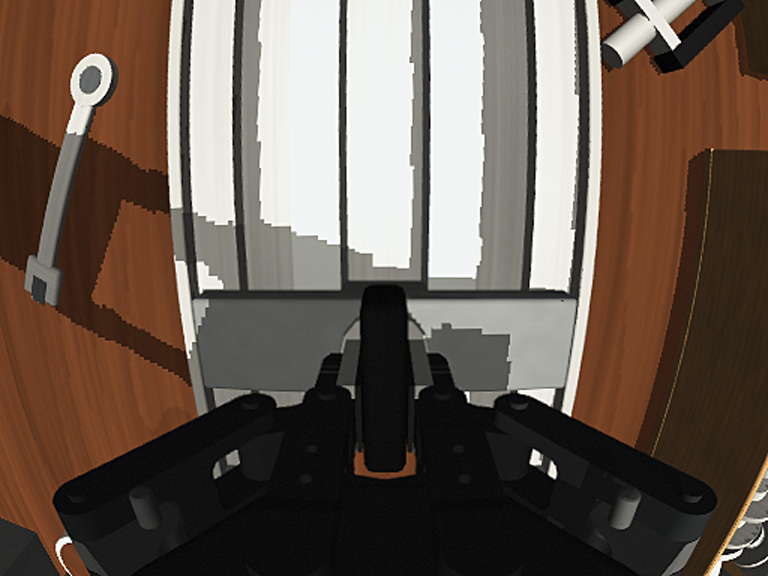

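>>> {"op": "play_rows", "data": {
  "deltas": [
    {"wx": 0,"wy": 0,"wz": 10,"x": 0,"y": 0,"z": 0,"fingers": 1},
    {"wx": 0,"wy": 0,"wz": 20,"x": 0,"y": 0,"z": 0,"fingers": 1},
    {"wx": 0,"wy": 0,"wz": 30,"x": 0,"y": 0,"z": 0,"fingers": 1},
    {"wx": 0,"wy": 0,"wz": 40,"x": 0,"y": 0,"z": 0,"fingers": 1},
    {"wx": 0,"wy": 0,"wz": 50,"x": 0,"y": 0,"z": 0,"fingers": 1},
    {"wx": 0,"wy": 0,"wz": 60,"x": 0,"y": 0,"z": 0,"fingers": 1},
    {"wx": 0,"wy": 0,"wz": 70,"x": 0,"y": 0,"z": 0,"fingers": 1},
    {"wx": 0,"wy": 0,"wz": 78,"x": 0,"y": 0,"z": 0,"fingers": 1},
    {"wx": 0,"wy": 0,"wz": 84,"x": 0,"y": 0,"z": 0,"fingers": 1},
    {"wx": 0,"wy": 0,"wz": 84,"x": 0,"y": 0,"z": 0,"fingers": 1},
    {"wx": 0,"wy": 0,"wz": 84,"x": 0,"y": 0,"z": 0,"fingers": 1}
  ],
  "grip_force": 60
}}

```text
time: 4.72
tool_pos: [0.5772, -0.2899, 0.1242]
tcp_rot: [0.062, 1.571, -0.064]
wrist_force: [-7.1, -1.1, 6.7]
width: 0.149
```

```bash
python3 - <<'E'
from h import *
s=st(); print(s['torque'])
d=wcam(); save(d,'w5.png',1.5)
E
```

```text
t 4.72 tcp [ 577.2 -289.9  124.2] yaw 85.4 down [-0.001 -0.002 -1.   ] w 0.149 F [-7.1 -1.1  6.7] q [-0.5   0.31  1.79 -0.    1.04 -1.99]
[-0.11496507  1.07121284  0.08206543]
```

View pics/w5.png

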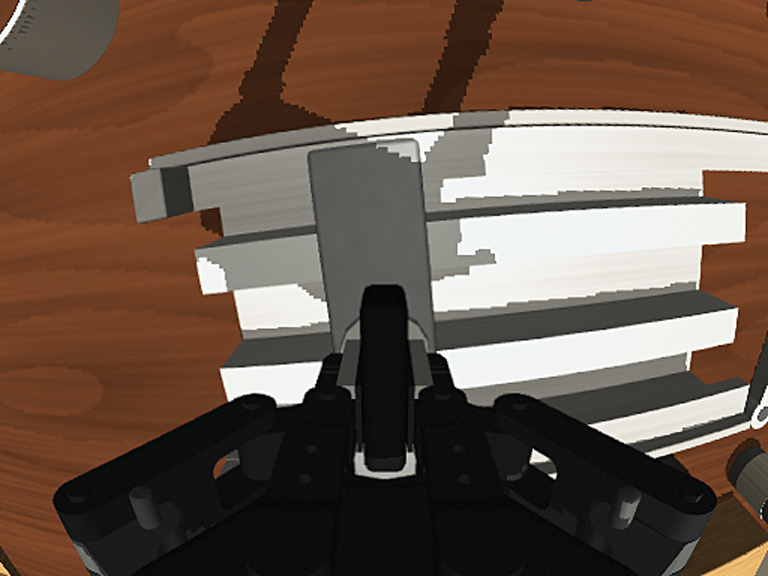

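>>> {"op": "play_rows", "data": {
  "deltas": [
    {"wx": 0,"wy": 0,"wz": 0,"x": 0,"y": 10,"z": 0,"fingers": 1},
    {"wx": 0,"wy": 0,"wz": 0,"x": -0.5,"y": 30,"z": 0,"fingers": 1},
    {"wx": 0,"wy": 0,"wz": 0,"x": -1,"y": 50,"z": 0,"fingers": 1},
    {"wx": 0,"wy": 0,"wz": 0,"x": -1.2,"y": 70,"z": 0,"fingers": 1},
    {"wx": 0,"wy": 0,"wz": 0,"x": -1.5,"y": 90,"z": 0,"fingers": 1},
    {"wx": 0,"wy": 0,"wz": 0,"x": -2,"y": 110,"z": 0,"fingers": 1},
    {"wx": 0,"wy": 0,"wz": 0,"x": -2.5,"y": 130,"z": 0,"fingers": 1},
    {"wx": 0,"wy": 0,"wz": 0,"x": -2.7,"y": 150,"z": 0,"fingers": 1},
    {"wx": 0,"wy": 0,"wz": 0,"x": -2.7,"y": 150,"z": 0,"fingers": 1},
    {"wx": 0,"wy": 0,"wz": 0,"x": -2.7,"y": 150,"z": 0,"fingers": 0.3},
    {"wx": 0,"wy": 0,"wz": 0,"x": -2.7,"y": 150,"z": 0,"fingers": 0.3},
    {"wx": 0,"wy": 0,"wz": 0,"x": -2.7,"y": 150,"z": 0,"fingers": 0.3},
    {"wx": 0,"wy": 0,"wz": 0,"x": -2.7,"y": 150,"z": 50,"fingers": 0.3},
    {"wx": 0,"wy": 0,"wz": 0,"x": -2.7,"y": 150,"z": 110,"fingers": 0},
    {"wx": 0,"wy": 0,"wz": 0,"x": -2.7,"y": 150,"z": 160,"fingers": -0.2},
    {"wx": 0,"wy": 0,"wz": 0,"x": -2.7,"y": 150,"z": 160,"fingers": -0.2}
  ],
  "grip_force": 60
}}

```text
time: 6.78
tool_pos: [0.5786, -0.1399, 0.2888]
tcp_rot: [0.061, 1.558, -0.066]
wrist_force: [0.8, 0.0, -0.1]
width: 0.603
```

```bash
python3 - <<'E'
from det import *
s=st(); 
d=cam('top'); save(d,'top1.png',1.5); np.savez('top1.npz',**d)
d2=cam('scene'); np.savez('scene1.npz',**d2)
for x in cranks(d,verbose=0)+[None]+cranks(d2,verbose=0):
    if x is None: print('--')
    elif x[3]<48 and 100<x[2]<190: print(np.round(x[:5],1),x[5].round())
E
```

```text
t 6.78 tcp [ 578.6 -139.9  288.8] yaw 85.36 down [ 0.011 -0.003 -1.   ] w 0.603 F [ 0.8  0.  -0.1] q [-0.28  0.09  1.75  0.    1.3  -1.77]
[645.8  19.2 146.1  34.6 -12.4] [239. 157.]
[634.7 116.9 121.2  33.3  10.5] [208. 161.]
[455.3 206.5 172.7  33.2 -13. ] [180. 219.]
[446.3  19.1 145.5  32.4  -7.1] [240. 220.]
[440.7 303.7 145.8  32.8  -9.1] [149. 223.]
[ 339.7 -165.1  164.1   26.7   76.9] [300. 253.]
--
[-500.7  -89.8  163.6   44.4  -18.4] [ 46. 100.]
[441.1 304.1 144.3  36.3  -7.6] [281. 128.]
[453.8 204.4 173.9  32.  -14.7] [271. 146.]
[632.9 118.8 119.2  35.1  14.2] [300. 183.]
[645.7  20.3 144.8  33.4 -12.3] [289. 204.]
[ 372.  -226.6  167.9   34.5   67.3] [182. 220.]
[ 741.4 -106.2  116.6   40.2   44.7] [295. 247.]
```

View pics/top1.png

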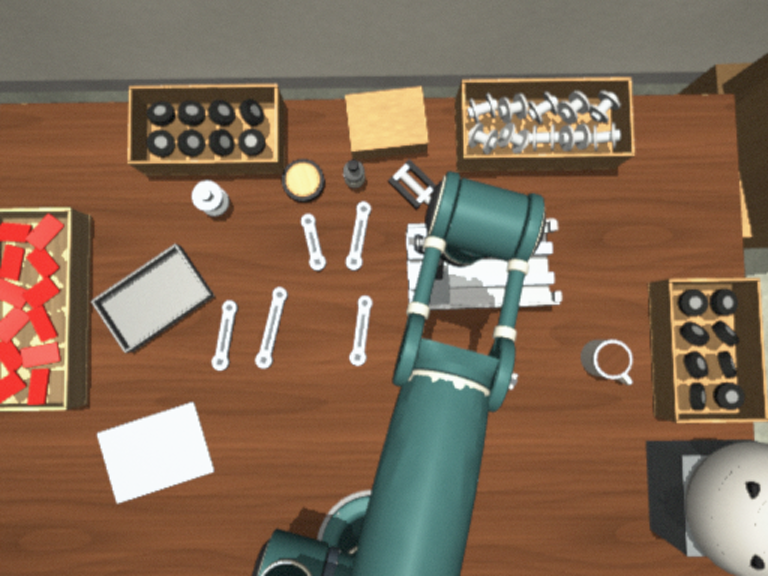

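>>> {"op": "play_rows", "data": {
  "deltas": [
    {"wx": 0,"wy": 0,"wz": -7.8,"x": 30,"y": 60,"z": 0,"fingers": -0.2},
    {"wx": 0,"wy": 0,"wz": -7.8,"x": 67,"y": 120,"z": -20,"fingers": -0.2},
    {"wx": 0,"wy": 0,"wz": -7.8,"x": 67,"y": 160,"z": -60,"fingers": -0.2},
    {"wx": 0,"wy": 0,"wz": -7.8,"x": 67,"y": 160,"z": -120,"fingers": -0.2},
    {"wx": 0,"wy": 0,"wz": -7.8,"x": 67,"y": 160,"z": -170,"fingers": -0.2},
    {"wx": 0,"wy": 0,"wz": -7.8,"x": 67,"y": 160,"z": -200,"fingers": -0.2},
    {"wx": 0,"wy": 0,"wz": -7.8,"x": 67,"y": 160,"z": -200,"fingers": -0.2}
  ]
}}

```text
time: 7.75
tool_pos: [0.6374, 0.0212, 0.0761]
tcp_rot: [0.17, 1.576, -0.171]
wrist_force: [1.3, -0.6, 0.2]
width: 0.599
```

```bash
python3 - <<'E'
from h import *
st(); d=wcam(); save(d,'w6.png',1.5); np.savez('w6.npz',**d)
E
```

```text
t 7.75 tcp [637.4  21.2  76.1] yaw 77.58 down [-0.012  0.    -1.   ] w 0.599 F [ 1.3 -0.6  0.2] q [-0.01  0.36  1.83  0.    0.96 -1.36]
```

View pics/w6.png

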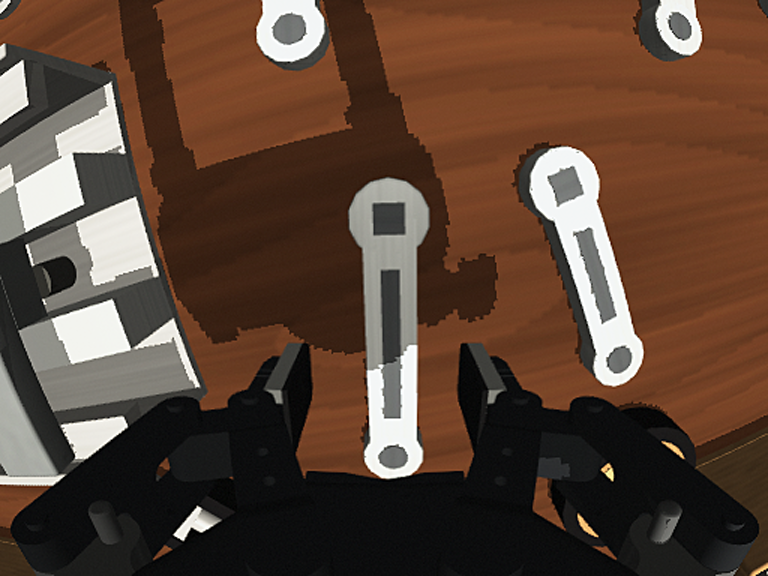

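>>> {"op": "play_rows", "data": {
  "deltas": [
    {"wx": 0,"wy": 0,"wz": 0,"x": 4.5,"y": 0,"z": 0,"fingers": -0.2},
    {"wx": 0,"wy": 0,"wz": 0,"x": 4.5,"y": 0,"z": 0,"fingers": -0.2},
    {"wx": 0,"wy": 0,"wz": 0,"x": 4.5,"y": 0,"z": 0,"fingers": -0.2}
  ]
}}

```text
time: 8.18
tool_pos: [0.6479, 0.021, 0.0839]
tcp_rot: [0.17, 1.561, -0.17]
wrist_force: [-0.5, 0.4, -0.4]
width: 0.6
```

```bash
python3 - <<'E'
from h import *
st(); 
d=dict(np.load('w6.npz'))
# boss centres of crank in w6
for u,v in((389,217),(393,458)): print(wplane(d,[(u/1.5,v/1.5)],.018)*1000)
E
```

```text
t 8.18 tcp [647.9  21.   83.9] yaw 77.57 down [ 0.003 -0.    -1.   ] w 0.6 F [-0.5  0.4 -0.4] q [-0.01  0.36  1.81 -0.    0.97 -1.36]
[[591.94819018  32.47774842  18.        ]]
[[704.9363387   9.992449   18.       ]]
```

>>> {"op": "play_rows", "data": {
  "deltas": [
    {"wx": 0,"wy": 0,"wz": 0,"x": -1,"y": 0,"z": -35,"fingers": -0.2},
    {"wx": 0,"wy": 0,"wz": 0,"x": -1,"y": 0,"z": -50,"fingers": -0.2},
    {"wx": 0,"wy": 0,"wz": 0,"x": -1,"y": 0,"z": -57,"fingers": -0.2},
    {"wx": 0,"wy": 0,"wz": 0,"x": -1,"y": 0,"z": -57,"fingers": 0.3},
    {"wx": 0,"wy": 0,"wz": 0,"x": -1,"y": 0,"z": -57,"fingers": 1},
    {"wx": 0,"wy": 0,"wz": 0,"x": -1,"y": 0,"z": -57,"fingers": 1},
    {"wx": 0,"wy": 0,"wz": 0,"x": -1,"y": 0,"z": -57,"fingers": 1},
    {"wx": 0,"wy": 0,"wz": 0,"x": -1,"y": 0,"z": -57,"fingers": 1}
  ],
  "grip_force": 80
}}

```text
time: 9.18
tool_pos: [0.6468, 0.0211, 0.0264]
tcp_rot: [0.17, 1.562, -0.17]
wrist_force: [-0.6, -0.1, 5.4]
width: 0.232
```

```bash
python3 - <<'E'
from h import *
st()
E
```

```text
t 9.18 tcp [646.8  21.1  26.4] yaw 77.57 down [ 0.002  0.    -1.   ] w 0.232 F [-0.6 -0.1  5.4] q [-0.01  0.43  1.84  0.    0.87 -1.36]
```

>>> {"op": "play_rows", "data": {
  "deltas": [
    {"wx": 0,"wy": 0,"wz": 0,"x": 0,"y": 0,"z": 30,"fingers": 1},
    {"wx": 0,"wy": 0,"wz": 0,"x": 0,"y": 0,"z": 80,"fingers": 1},
    {"wx": 0,"wy": 0,"wz": 0,"x": 0,"y": 0,"z": 130,"fingers": 1},
    {"wx": 0,"wy": 0,"wz": 3,"x": -10,"y": -30,"z": 175,"fingers": 1},
    {"wx": 0,"wy": 0,"wz": 6,"x": -25,"y": -80,"z": 185,"fingers": 1},
    {"wx": 0,"wy": 0,"wz": 9,"x": -40,"y": -130,"z": 185,"fingers": 1},
    {"wx": 0,"wy": 0,"wz": 13.4,"x": -50,"y": -180,"z": 185,"fingers": 1},
    {"wx": 0,"wy": 0,"wz": 13.4,"x": -60,"y": -230,"z": 185,"fingers": 1},
    {"wx": 0,"wy": 0,"wz": 13.4,"x": -65,"y": -280,"z": 185,"fingers": 1},
    {"wx": 0,"wy": 0,"wz": 13.4,"x": -68,"y": -330,"z": 185,"fingers": 1},
    {"wx": 0,"wy": 0,"wz": 13.4,"x": -68,"y": -355,"z": 165,"fingers": 1},
    {"wx": 0,"wy": 0,"wz": 13.4,"x": -68,"y": -363,"z": 125,"fingers": 1},
    {"wx": 0,"wy": 0,"wz": 13.4,"x": -68,"y": -363,"z": 100,"fingers": 1},
    {"wx": 0,"wy": 0,"wz": 13.4,"x": -68,"y": -363,"z": 100,"fingers": 1},
    {"wx": 0,"wy": 0,"wz": 13.4,"x": -68,"y": -363,"z": 100,"fingers": 1}
  ],
  "grip_force": 80
}}

```text
time: 11.05
tool_pos: [0.578, -0.3414, 0.1252]
tcp_rot: [-0.013, 1.571, 0.014]
wrist_force: [0.0, -0.5, -1.5]
width: 0.228
```

```bash
python3 - <<'E'
from h import *
st(); d=wcam(); save(d,'w7.png',1.5); np.savez('w7.npz',**d)
d=cam('scene'); f=cv2.cvtColor(d['frame'],cv2.COLOR_RGB2BGR)[180:310,150:310]
cv2.imwrite('pics/s7.png',cv2.resize(f,None,fx=4,fy=4,interpolation=cv2.INTER_CUBIC))
E
```

```text
t 11.05 tcp [ 578.  -341.4  125.2] yaw 91.01 down [-0.  0. -1.] w 0.228 F [ 0.  -0.5 -1.5] q [-0.57  0.36  1.73  0.    1.06 -2.16]
```

View pics/w7.png

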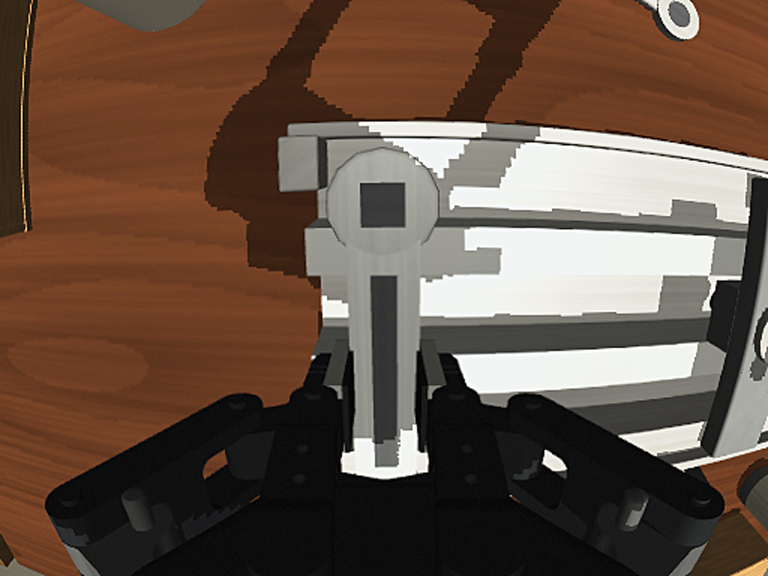

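View pics/s7.png

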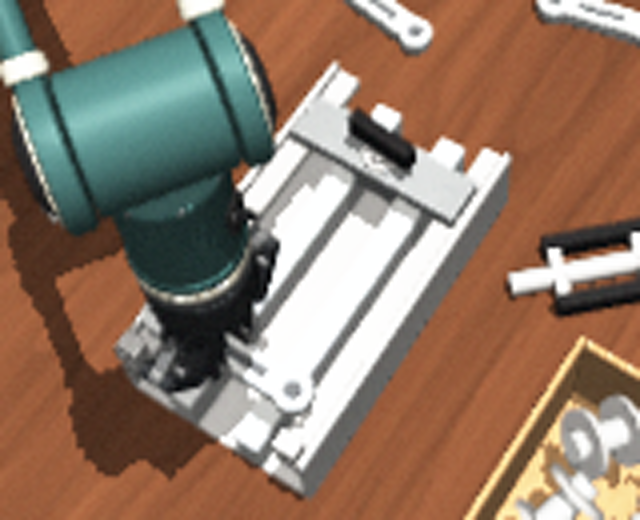

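```bash
python3 - <<'E'
from h import *
d=dict(np.load('w7.npz'))
def p(n,u,v,z): print(n,(wplane(d,[(u/1.5,v/1.5)],z)[0]*1000).round(1))
p('boss end',383,147,.117);p('boss L',327,200,.117);p('boss R',439,200,.117)
p('lip in',383,137,.08);p('lip in2',600,148,.08);p('lip out',383,123,.08);p('lip out far',740,158,.08);p('lip out near',300,124,.08)
p('post face top',318,190,.096);p('post face base',329,160,.07)
p('stop face',752,180,.087);p('stop face',703,446,.087)
E
```

```text
boss end [ 506.1 -343.8  117. ]
boss L [ 521.6 -359.7  117. ]
boss R [ 521.1 -327.3  117. ]
lip in [ 500.5 -343.9   80. ]
lip in2 [ 498.7 -258.    80. ]
lip out [ 495.3 -344.    80. ]
lip out far [ 492.  -177.8   80. ]
lip out near [ 495.5 -374.7   80. ]
post face top [ 519.7 -365.4   96. ]
post face base [ 509.  -364.9   70. ]
stop face [ 501.7 -175.2   87. ]
stop face [ 641.3 -168.7   87. ]
```

>>> {"op": "play_rows", "data": {
  "deltas": [
    {"wx": 0,"wy": 0,"wz": 0,"x": 1,"y": 0,"z": -15,"fingers": 1},
    {"wx": 0,"wy": 0,"wz": 0,"x": 1,"y": 0,"z": -24,"fingers": 1},
    {"wx": 0,"wy": 0,"wz": 0,"x": 1,"y": 0,"z": -28,"fingers": 1},
    {"wx": 0,"wy": 0,"wz": 0,"x": 1,"y": 0,"z": -28,"fingers": 1},
    {"wx": 0,"wy": 0,"wz": 0,"x": 1,"y": 0,"z": -28,"fingers": 0.25},
    {"wx": 0,"wy": 0,"wz": 0,"x": 1,"y": 0,"z": -28,"fingers": 0.25},
    {"wx": 0,"wy": 0,"wz": 0,"x": 1,"y": 0,"z": -28,"fingers": 0.25},
    {"wx": 0,"wy": 0,"wz": 0,"x": 1,"y": 0,"z": 20,"fingers": 0.25},
    {"wx": 0,"wy": 0,"wz": 0,"x": 1,"y": 0,"z": 80,"fingers": 0},
    {"wx": 0,"wy": 0,"wz": 0,"x": 1,"y": 60,"z": 130,"fingers": -0.2},
    {"wx": 0,"wy": 0,"wz": 0,"x": 1,"y": 60,"z": 130,"fingers": -0.2}
  ],
  "grip_force": 80
}}

```text
time: 12.52
tool_pos: [0.5806, -0.281, 0.2602]
tcp_rot: [-0.017, 1.564, 0.012]
wrist_force: [-0.5, -0.4, 0.8]
width: 0.604
```

```bash
python3 - <<'E'
from det import *
st(); d=wcam(); save(d,'w8.png',1.5); np.savez('w8.npz',**d)
d=cam('top'); save(d,'top2.png',1.5); np.savez('top2.npz',**d)
for x in cranks(d,verbose=0):
    if x[3]<48 and 100<x[2]<190: print(np.round(x[:5],1),x[5].round())
E
```

```text
t 12.53 tcp [ 580.6 -281.   260.2] yaw 91.06 down [ 0.007 -0.003 -1.   ] w 0.604 F [-0.5 -0.4  0.8] q [-0.49  0.2   1.67  0.    1.27 -2.08]
[ 743.4 -107.7  115.4   38.9   45.5] [277. 125.]
[634.7 116.9 121.2  33.3  10.5] [208. 161.]
[455.3 206.5 172.7  33.2 -13. ] [180. 219.]
[446.3  19.1 145.5  32.4  -7.1] [240. 221.]
[440.7 303.7 145.8  32.8  -9.1] [149. 224.]
[ 389.8 -371.1  156.1   25.8   63.1] [366. 236.]
[ 376.5 -188.   103.5   34.7   57.2] [304. 239.]
```

View pics/w8.png

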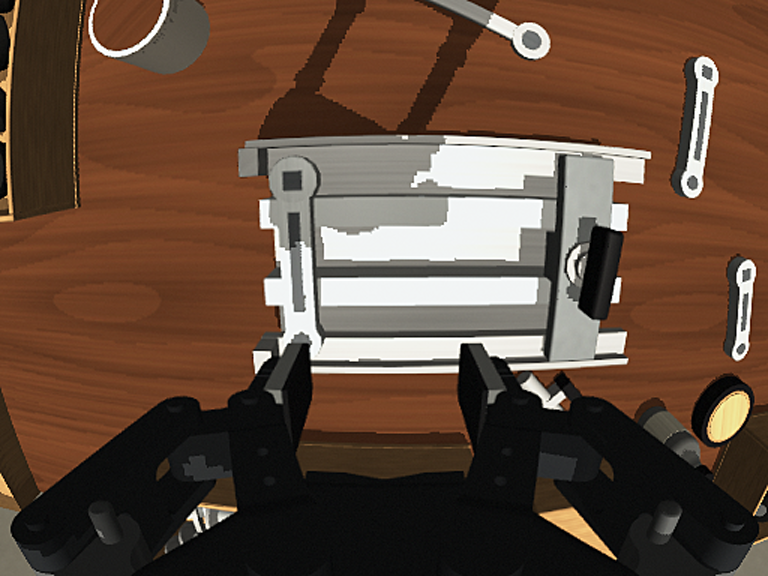

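>>> {"op": "play_rows", "data": {
  "deltas": [
    {"wx": 0,"wy": 0,"wz": -4,"x": -20,"y": 50,"z": 0,"fingers": -0.2},
    {"wx": 0,"wy": 0,"wz": -8,"x": -40,"y": 105,"z": 0,"fingers": -0.2},
    {"wx": 0,"wy": 0,"wz": -8,"x": -60,"y": 160,"z": 0,"fingers": -0.2},
    {"wx": 0,"wy": 0,"wz": -8,"x": -85,"y": 215,"z": -20,"fingers": -0.2},
    {"wx": 0,"wy": 0,"wz": -8,"x": -115,"y": 265,"z": -40,"fingers": -0.2},
    {"wx": 0,"wy": 0,"wz": -8,"x": -132,"y": 302,"z": -80,"fingers": -0.2},
    {"wx": 0,"wy": 0,"wz": -8,"x": -132,"y": 302,"z": -130,"fingers": -0.2},
    {"wx": 0,"wy": 0,"wz": -8,"x": -132,"y": 302,"z": -165,"fingers": -0.2},
    {"wx": 0,"wy": 0,"wz": -8,"x": -132,"y": 302,"z": -170,"fingers": -0.2},
    {"wx": 0,"wy": 0,"wz": -8,"x": -132,"y": 302,"z": -170,"fingers": -0.2},
    {"wx": 0,"wy": 0,"wz": -8,"x": -132,"y": 302,"z": -170,"fingers": -0.2}
  ]
}}

```text
time: 14.0
tool_pos: [0.4483, 0.0197, 0.0867]
tcp_rot: [0.097, 1.566, -0.097]
wrist_force: [0.1, -0.9, 0.2]
width: 0.601
```

```bash
cat > wcr.py <<'E'
from det import *
def near(name):
    """measure the crank between the fingers in the wrist picture"""
    s=st(); d=wcam(); save(d,name,1.5)
    P=wcloud(d)
    hsv=cv2.cvtColor(d['frame'],cv2.COLOR_RGB2HSV)
    m=((hsv[...,1]<60)&(hsv[...,2]>90))
    m[300:]=0
    m&=(P[...,2]<.03)
    n,l,stt,c=cv2.connectedComponentsWithStats(m.astype(np.uint8))
    for i in range(1,n):
        if stt[i,4]<600: continue
        cs,_=cv2.findContours((l==i).astype(np.uint8),cv2.RETR_EXTERNAL,cv2.CHAIN_APPROX_NONE)
        Q=wplane(d,max(cs,key=len)[:,0],.018)[:,:2]*1000
        (cx,cy),(w,h),a=cv2.minAreaRect(Q.astype(np.float32))
        if h>w:w,h=h,w;a+=90
        print(f'wrist crank c=({cx:.1f},{cy:.1f}) L={w:.0f} W={h:.0f} ang={(a+90)%180-90:.1f} px',c[i].round(),stt[i,4])
E
python3 -c "
from wcr import *
near('w9.png')"
```

```text
t 14.0 tcp [448.3  19.7  86.7] yaw 82.94 down [ 0.003 -0.    -1.   ] w 0.601 F [ 0.1 -0.9  0.2] q [-0.01  0.01  2.23 -0.    0.9  -1.46]
wrist crank c=(453.8,197.1) L=170 W=46 ang=-14.8 px [475. 182.] 5585
wrist crank c=(447.6,18.8) L=144 W=32 ang=-7.7 px [255. 195.] 6983
wrist crank c=(391.5,-163.3) L=68 W=33 ang=77.1 px [ 30. 166.] 1448
wrist crank c=(489.2,-179.8) L=159 W=17 ang=-88.0 px [ 51. 274.] 1475
```

View pics/w9.png

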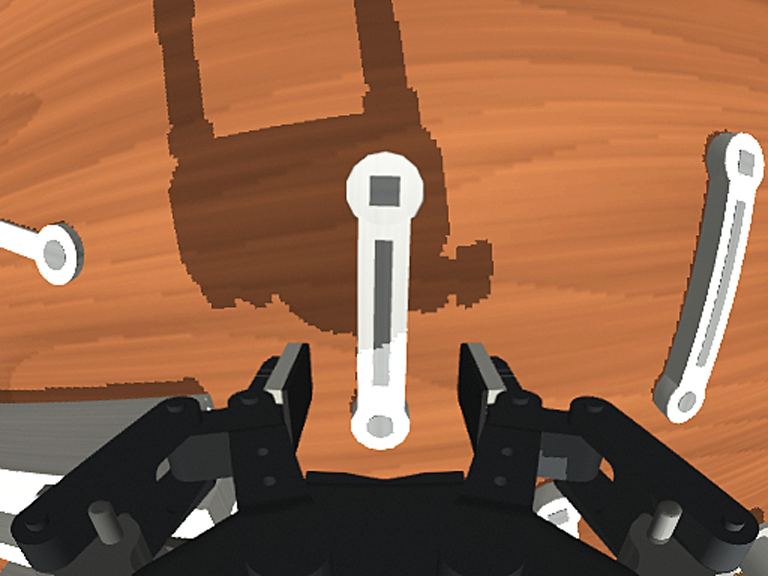

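>>> {"op": "play_rows", "data": {
  "deltas": [
    {"wx": 0,"wy": 0,"wz": 0,"x": -1,"y": -1,"z": -35,"fingers": -0.2},
    {"wx": 0,"wy": 0,"wz": 0,"x": -1,"y": -1,"z": -52,"fingers": -0.2},
    {"wx": 0,"wy": 0,"wz": 0,"x": -1,"y": -1,"z": -60,"fingers": -0.2},
    {"wx": 0,"wy": 0,"wz": 0,"x": -1,"y": -1,"z": -60,"fingers": 0.3},
    {"wx": 0,"wy": 0,"wz": 0,"x": -1,"y": -1,"z": -60,"fingers": 1},
    {"wx": 0,"wy": 0,"wz": 0,"x": -1,"y": -1,"z": -60,"fingers": 1},
    {"wx": 0,"wy": 0,"wz": 0,"x": -1,"y": -1,"z": -60,"fingers": 1},
    {"wx": 0,"wy": 0,"wz": 0,"x": -1,"y": -1,"z": -60,"fingers": 1},
    {"wx": 0,"wy": 0,"wz": 0,"x": -1,"y": -1,"z": -20,"fingers": 1},
    {"wx": 0,"wy": 0,"wz": 0,"x": -1,"y": -1,"z": 40,"fingers": 1},
    {"wx": 0,"wy": 0,"wz": 0,"x": -1,"y": -1,"z": 100,"fingers": 1},
    {"wx": 0,"wy": 0,"wz": 0,"x": -1,"y": -1,"z": 120,"fingers": 1},
    {"wx": 0,"wy": 0,"wz": 0,"x": -1,"y": -1,"z": 120,"fingers": 1}
  ],
  "grip_force": 80
}}

```text
time: 15.68
tool_pos: [0.4472, 0.0191, 0.2075]
tcp_rot: [0.096, 1.563, -0.096]
wrist_force: [-0.2, 0.4, -1.9]
width: 0.23
```

```bash
python3 -c "
from h import *
st()"
```

```text
t 15.68 tcp [447.2  19.1 207.5] yaw 82.98 down [ 0.005 -0.    -1.   ] w 0.23 F [-0.2  0.4 -1.9] q [-0.01 -0.15  2.12 -0.    1.16 -1.46]
```

>>> {"op": "play_rows", "data": {
  "deltas": [
    {"wx": 0,"wy": 0,"wz": 2,"x": 20,"y": -50,"z": 0,"fingers": 1},
    {"wx": 0,"wy": 0,"wz": 4,"x": 42,"y": -105,"z": 0,"fingers": 1},
    {"wx": 0,"wy": 0,"wz": 6,"x": 65,"y": -160,"z": 0,"fingers": 1},
    {"wx": 0,"wy": 0,"wz": 8,"x": 90,"y": -215,"z": 0,"fingers": 1},
    {"wx": 0,"wy": 0,"wz": 8,"x": 115,"y": -265,"z": 0,"fingers": 1},
    {"wx": 0,"wy": 0,"wz": 8,"x": 131.5,"y": -314,"z": -20,"fingers": 1},
    {"wx": 0,"wy": 0,"wz": 8,"x": 131.5,"y": -314,"z": -60,"fingers": 1},
    {"wx": 0,"wy": 0,"wz": 8,"x": 131.5,"y": -314,"z": -85,"fingers": 1},
    {"wx": 0,"wy": 0,"wz": 8,"x": 131.5,"y": -314,"z": -85,"fingers": 1},
    {"wx": 0,"wy": 0,"wz": 8,"x": 131.5,"y": -314,"z": -85,"fingers": 1}
  ],
  "grip_force": 80
}}

```text
time: 16.92
tool_pos: [0.5771, -0.2946, 0.1198]
tcp_rot: [-0.013, 1.572, 0.014]
wrist_force: [0.5, -0.2, -0.2]
width: 0.234
```

```bash
python3 -c "
from h import *
st(); d=wcam(); save(d,'w10.png'); np.savez('w10.npz',**d)"
```

```text
t 16.93 tcp [ 577.1 -294.6  119.8] yaw 90.99 down [-0.001  0.    -1.   ] w 0.234 F [ 0.5 -0.2 -0.2] q [-0.51  0.32  1.79  0.    1.03 -2.1 ]
```

View pics/w10.png

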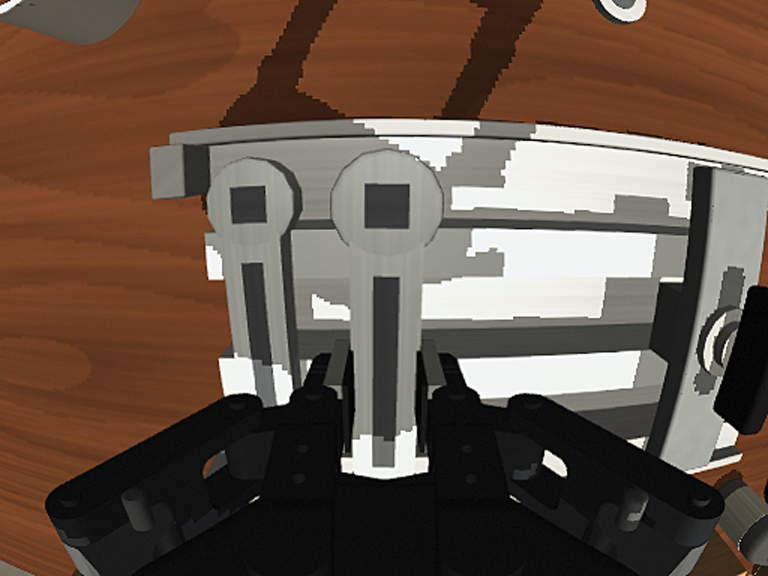

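>>> {"op": "play_rows", "data": {
  "deltas": [
    {"wx": 0,"wy": 0,"wz": 0,"x": 1.5,"y": 1,"z": -12,"fingers": 1},
    {"wx": 0,"wy": 0,"wz": 0,"x": 1.5,"y": 1,"z": -19,"fingers": 1},
    {"wx": 0,"wy": 0,"wz": 0,"x": 1.5,"y": 1,"z": -22.5,"fingers": 1},
    {"wx": 0,"wy": 0,"wz": 0,"x": 1.5,"y": 1,"z": -22.5,"fingers": 1},
    {"wx": 0,"wy": 0,"wz": 0,"x": 1.5,"y": 1,"z": -22.5,"fingers": 0.3},
    {"wx": 0,"wy": 0,"wz": 0,"x": 1.5,"y": 1,"z": -22.5,"fingers": 0.3},
    {"wx": 0,"wy": 0,"wz": 0,"x": 1.5,"y": 1,"z": -22.5,"fingers": 0.3},
    {"wx": 0,"wy": 0,"wz": 0,"x": 1.5,"y": 1,"z": 25,"fingers": 0.3},
    {"wx": 0,"wy": 0,"wz": 0,"x": 1.5,"y": 1,"z": 80,"fingers": 0},
    {"wx": 0,"wy": 0,"wz": 0,"x": 1.5,"y": 30,"z": 140,"fingers": -0.2},
    {"wx": 0,"wy": 0,"wz": 0,"x": 1.5,"y": 30,"z": 140,"fingers": -0.2}
  ],
  "grip_force": 80
}}

```text
time: 18.35
tool_pos: [0.5819, -0.2651, 0.2677]
tcp_rot: [-0.018, 1.56, 0.01]
wrist_force: [-0.3, 0.2, 0.1]
width: 0.599
```

```bash
python3 - <<'E'
from det import *
st(); d=wcam(); save(d,'w11.png',1.5); np.savez('w11.npz',**d)
d=cam('top'); 
for x in cranks(d,verbose=0):
    if x[3]<48 and 100<x[2]<190: print(np.round(x[:5],1),x[5].round())
E
```

```text
t 18.35 tcp [ 581.9 -265.1  267.7] yaw 91.04 down [ 0.011 -0.005 -1.   ] w 0.599 F [-0.3  0.2  0.1] q [-0.47  0.18  1.68  0.    1.27 -2.06]
[ 743.4 -107.7  115.5   38.9   45.5] [278. 125.]
[634.7 116.9 121.2  33.3  10.5] [208. 161.]
[455.3 206.5 172.7  33.2 -13. ] [180. 219.]
[440.7 303.7 145.8  32.8  -9.1] [149. 224.]
[ 382.3 -345.7  159.6   31.    67.2] [358. 238.]
```

View pics/w11.png

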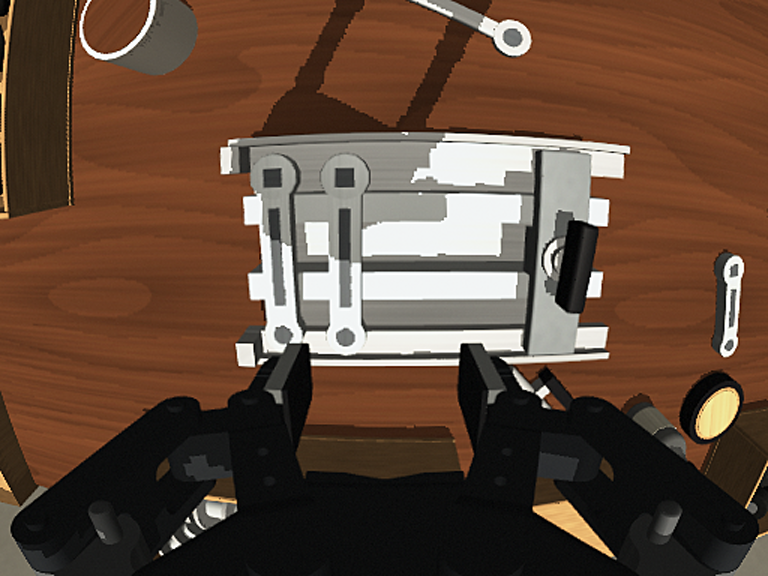

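>>> {"op": "play_rows", "data": {
  "deltas": [
    {"wx": 0,"wy": 0,"wz": -4,"x": -10,"y": 50,"z": 0,"fingers": -0.2},
    {"wx": 0,"wy": 0,"wz": -10,"x": -30,"y": 110,"z": 0,"fingers": -0.2},
    {"wx": 0,"wy": 0,"wz": -10,"x": -50,"y": 170,"z": 0,"fingers": -0.2},
    {"wx": 0,"wy": 0,"wz": -10,"x": -70,"y": 230,"z": 0,"fingers": -0.2},
    {"wx": 0,"wy": 0,"wz": -10,"x": -85,"y": 290,"z": 0,"fingers": -0.2},
    {"wx": 0,"wy": 0,"wz": -10,"x": -100,"y": 350,"z": 0,"fingers": -0.2},
    {"wx": 0,"wy": 0,"wz": -10,"x": -115,"y": 410,"z": 0,"fingers": -0.2},
    {"wx": 0,"wy": 0,"wz": -10,"x": -125,"y": 470,"z": 0,"fingers": -0.2},
    {"wx": 0,"wy": 0,"wz": -10,"x": -132,"y": 530,"z": -20,"fingers": -0.2},
    {"wx": 0,"wy": 0,"wz": -10,"x": -137,"y": 567,"z": -60,"fingers": -0.2},
    {"wx": 0,"wy": 0,"wz": -10,"x": -137,"y": 567,"z": -120,"fingers": -0.2},
    {"wx": 0,"wy": 0,"wz": -10,"x": -137,"y": 567,"z": -165,"fingers": -0.2},
    {"wx": 0,"wy": 0,"wz": -10,"x": -137,"y": 567,"z": -174,"fingers": -0.2},
    {"wx": 0,"wy": 0,"wz": -10,"x": -137,"y": 567,"z": -174,"fingers": -0.2},
    {"wx": 0,"wy": 0,"wz": -10,"x": -137,"y": 567,"z": -174,"fingers": -0.2}
  ]
}}

```text
time: 20.32
tool_pos: [0.4435, 0.3028, 0.0883]
tcp_rot: [0.126, 1.564, -0.122]
wrist_force: [0.6, -0.2, 0.7]
width: 0.597
```

```bash
python3 -c "
from wcr import *
near('w12.png')"
```

```text
t 20.32 tcp [443.5 302.8  88.3] yaw 80.95 down [ 0.003  0.002 -1.   ] w 0.597 F [ 0.6 -0.2  0.7] q [ 0.55  0.17  2.05 -0.    0.92 -0.86]
wrist crank c=(441.5,303.9) L=144 W=32 ang=-9.0 px [257. 193.] 6815
wrist crank c=(427.3,216.6) L=112 W=37 ang=-12.6 px [134. 196.] 4881
wrist crank c=(505.3,474.4) L=128 W=89 ang=-56.1 px [463. 236.] 8066
```

View pics/w12.png

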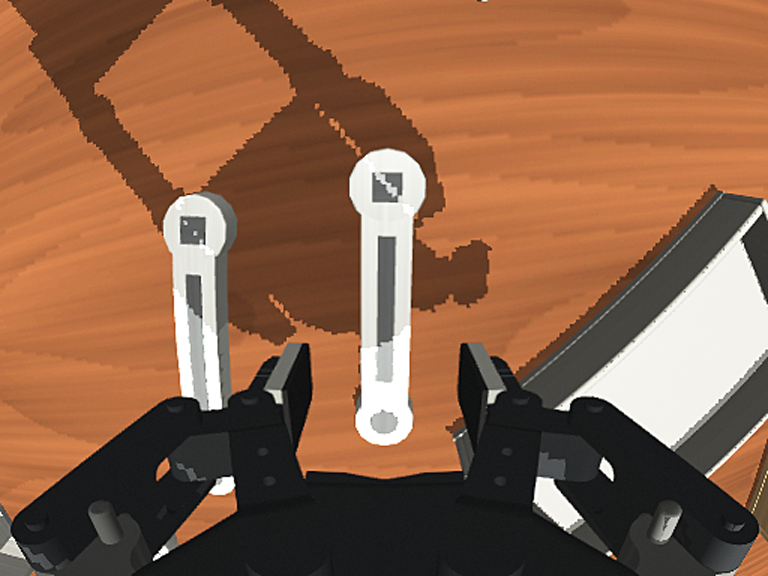

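>>> {"op": "play_rows", "data": {
  "deltas": [
    {"wx": 0,"wy": 0,"wz": 0,"x": -1,"y": 1,"z": -35,"fingers": -0.2},
    {"wx": 0,"wy": 0,"wz": 0,"x": -1,"y": 1,"z": -53,"fingers": -0.2},
    {"wx": 0,"wy": 0,"wz": 0,"x": -1,"y": 1,"z": -61,"fingers": -0.2},
    {"wx": 0,"wy": 0,"wz": 0,"x": -1,"y": 1,"z": -61,"fingers": 0.3},
    {"wx": 0,"wy": 0,"wz": 0,"x": -1,"y": 1,"z": -61,"fingers": 1},
    {"wx": 0,"wy": 0,"wz": 0,"x": -1,"y": 1,"z": -61,"fingers": 1},
    {"wx": 0,"wy": 0,"wz": 0,"x": -1,"y": 1,"z": -61,"fingers": 1},
    {"wx": 0,"wy": 0,"wz": 0,"x": -1,"y": 1,"z": -61,"fingers": 1},
    {"wx": 0,"wy": 0,"wz": 0,"x": -1,"y": 1,"z": -20,"fingers": 1},
    {"wx": 0,"wy": 0,"wz": 0,"x": -1,"y": 1,"z": 40,"fingers": 1},
    {"wx": 0,"wy": 0,"wz": 0,"x": -1,"y": 1,"z": 100,"fingers": 1},
    {"wx": 0,"wy": 0,"wz": 0,"x": -1,"y": 1,"z": 120,"fingers": 1},
    {"wx": 0,"wy": 0,"wz": 0,"x": -1,"y": 1,"z": 120,"fingers": 1}
  ],
  "grip_force": 80
}}

```text
time: 22.0
tool_pos: [0.4418, 0.3038, 0.2083]
tcp_rot: [0.126, 1.564, -0.122]
wrist_force: [-0.3, -1.6, -2.7]
width: 0.234
```

```bash
python3 -c "
from h import *
st()"
```

```text
t 22.0 tcp [441.8 303.8 208.3] yaw 80.98 down [ 0.004  0.002 -1.   ] w 0.234 F [-0.3 -1.6 -2.7] q [ 0.56  0.03  1.95  0.    1.15 -0.86]
```

>>> {"op": "play_rows", "data": {
  "deltas": [
    {"wx": 0,"wy": 0,"wz": 2,"x": 10,"y": -50,"z": 10,"fingers": 1},
    {"wx": 0,"wy": 0,"wz": 4,"x": 25,"y": -110,"z": 10,"fingers": 1},
    {"wx": 0,"wy": 0,"wz": 6,"x": 40,"y": -168,"z": 10,"fingers": 1},
    {"wx": 0,"wy": 0,"wz": 8,"x": 55,"y": -226,"z": 10,"fingers": 1},
    {"wx": 0,"wy": 0,"wz": 10,"x": 70,"y": -284,"z": 10,"fingers": 1},
    {"wx": 0,"wy": 0,"wz": 10,"x": 85,"y": -342,"z": 10,"fingers": 1},
    {"wx": 0,"wy": 0,"wz": 10,"x": 100,"y": -400,"z": 10,"fingers": 1},
    {"wx": 0,"wy": 0,"wz": 10,"x": 115,"y": -458,"z": 10,"fingers": 1},
    {"wx": 0,"wy": 0,"wz": 10,"x": 128,"y": -515,"z": 5,"fingers": 1},
    {"wx": 0,"wy": 0,"wz": 10,"x": 136,"y": -550,"z": -20,"fingers": 1},
    {"wx": 0,"wy": 0,"wz": 10,"x": 136,"y": -550,"z": -60,"fingers": 1},
    {"wx": 0,"wy": 0,"wz": 10,"x": 136,"y": -550,"z": -85,"fingers": 1},
    {"wx": 0,"wy": 0,"wz": 10,"x": 136,"y": -550,"z": -85,"fingers": 1},
    {"wx": 0,"wy": 0,"wz": 10,"x": 136,"y": -550,"z": -85,"fingers": 1}
  ],
  "grip_force": 80
}}

```text
time: 23.75
tool_pos: [0.5758, -0.2464, 0.1196]
tcp_rot: [-0.013, 1.573, 0.014]
wrist_force: [-0.4, -0.2, -0.9]
width: 0.231
```

```bash
python3 -c "
from h import *
st(); d=wcam(); save(d,'w13.png'); np.savez('w13.npz',**d)"
```

```text
t 23.75 tcp [ 575.8 -246.4  119.6] yaw 90.99 down [-0.003  0.001 -1.   ] w 0.231 F [-0.4 -0.2 -0.9] q [-0.44  0.29  1.83 -0.    1.02 -2.03]
```

View pics/w13.png

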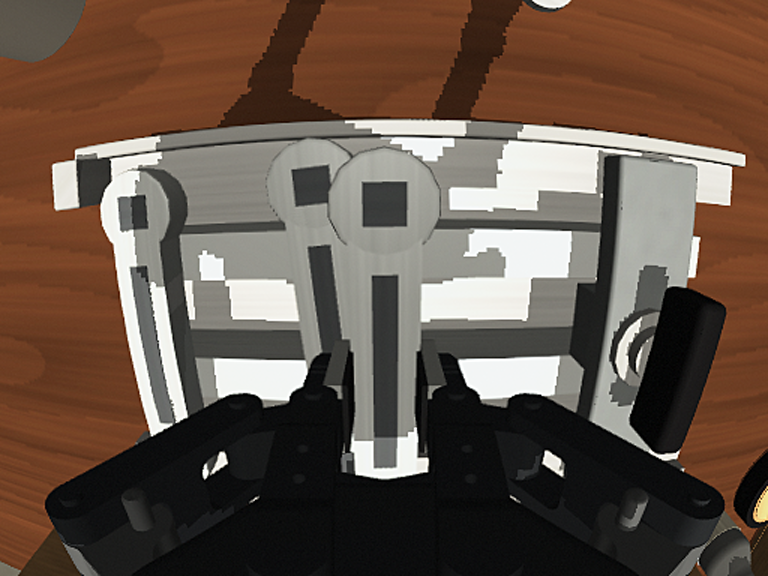

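>>> {"op": "play_rows", "data": {
  "deltas": [
    {"wx": 0,"wy": 0,"wz": 0,"x": 1,"y": 20,"z": 60,"fingers": 1},
    {"wx": 0,"wy": 0,"wz": 0,"x": 1,"y": 40,"z": 80,"fingers": 1},
    {"wx": 0,"wy": 0,"wz": 0,"x": 1,"y": 40,"z": 80,"fingers": 1},
    {"wx": 0,"wy": 0,"wz": 0,"x": 1,"y": 40,"z": 80,"fingers": 1}
  ],
  "grip_force": 80
}}

```text
time: 24.3
tool_pos: [0.577, -0.2065, 0.2002]
tcp_rot: [-0.014, 1.572, 0.014]
wrist_force: [-0.3, -1.0, -1.2]
width: 0.23
```

```bash
python3 -c "
from h import *
st(); d=wcam(); save(d,'w14.png'); np.savez('w14.npz',**d)"
```

```text
t 24.3 tcp [ 577.  -206.5  200.2] yaw 91.02 down [-0.002  0.    -1.   ] w 0.23 F [-0.3 -1.  -1.2] q [-0.38  0.19  1.8  -0.    1.16 -1.97]
```

View pics/w14.png

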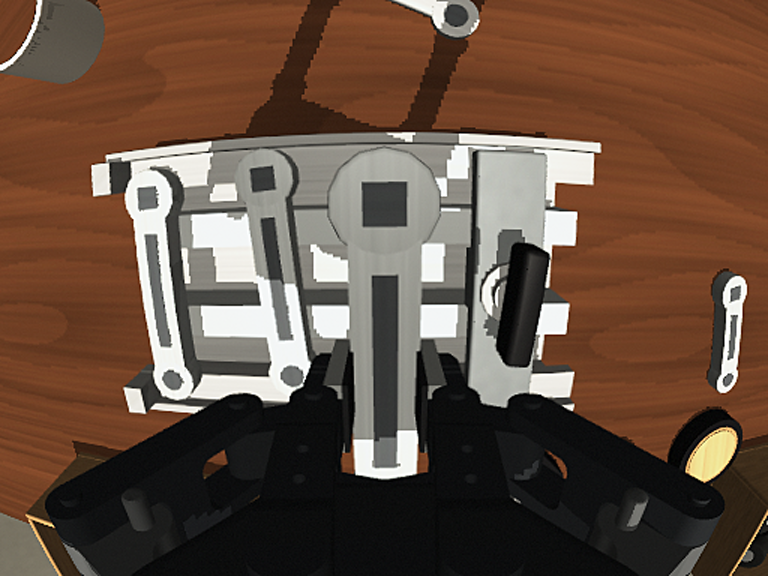

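```bash
python3 -c "
from h import *
d=dict(np.load('w14.npz'))
def p(n,u,v,z): print(n,(wplane(d,[(u/1.5,v/1.5)],z)[0]*1000).round(1))
p('a1',148,197,.088);p('a1',172,379,.088);p('a2',262,179,.088);p('a2',291,375,.088)
p('stop',472,152,.087);p('stop',470,380,.087);p('back',546,152,.087);p('wing',523,305,.126);p('wing+',531,245,.126);p('wing-',515,363,.126)
p('lipin',262,147,.08);p('lipin+',262,405,.08)
"
```

```text
a1 [ 523.2 -343.4   88. ]
a1 [ 636.8 -340.7   88. ]
a2 [ 516.  -273.1   88. ]
a2 [ 628.6 -261.2   88. ]
stop [ 500.5 -162.7   87. ]
stop [ 630.4 -155.6   87. ]
back [ 497.4 -121.4   87. ]
wing [ 571.6 -141.7  126. ]
wing+ [ 542.8 -140.6  126. ]
wing- [ 601.6 -142.2  126. ]
lipin [ 498.4 -275.3   80. ]
lipin+ [ 655.2 -283.5   80. ]
```

>>> {"op": "play_rows", "data": {
  "deltas": [
    {"wx": 0,"wy": 0,"wz": 0,"x": 1,"y": -10,"z": -50,"fingers": 1},
    {"wx": 0,"wy": 0,"wz": 0,"x": 1,"y": -10,"z": -85,"fingers": 1},
    {"wx": 0,"wy": 0,"wz": 0,"x": 1,"y": -10,"z": -97,"fingers": 1},
    {"wx": 0,"wy": 0,"wz": 0,"x": 1,"y": -10,"z": -102.5,"fingers": 1},
    {"wx": 0,"wy": 0,"wz": 0,"x": 1,"y": -10,"z": -102.5,"fingers": 1},
    {"wx": 0,"wy": 0,"wz": 0,"x": 1,"y": -10,"z": -102.5,"fingers": 0.3},
    {"wx": 0,"wy": 0,"wz": 0,"x": 1,"y": -10,"z": -102.5,"fingers": 0.3},
    {"wx": 0,"wy": 0,"wz": 0,"x": 1,"y": -10,"z": -102.5,"fingers": 0.3},
    {"wx": 0,"wy": 0,"wz": 0,"x": 1,"y": -10,"z": -50,"fingers": 0.3},
    {"wx": 0,"wy": 0,"wz": 0,"x": 1,"y": -10,"z": 10,"fingers": 0},
    {"wx": 0,"wy": 0,"wz": 0,"x": 1,"y": -30,"z": 60,"fingers": -0.2},
    {"wx": 0,"wy": 0,"wz": 0,"x": 1,"y": -40,"z": 60,"fingers": -0.2},
    {"wx": 0,"wy": 0,"wz": 0,"x": 1,"y": -40,"z": 60,"fingers": -0.2},
    {"wx": 0,"wy": 0,"wz": 0,"x": 1,"y": -40,"z": 60,"fingers": -0.2}
  ],
  "grip_force": 80
}}

```text
time: 26.1
tool_pos: [0.5776, -0.2461, 0.2589]
tcp_rot: [-0.012, 1.574, 0.015]
wrist_force: [-0.1, 0.6, -0.0]
width: 0.597
```

```bash
python3 - <<'E'
from det import *
st(); d=wcam(); save(d,'w15.png',1.5); np.savez('w15.npz',**d)
d=cam('scene'); f=cv2.cvtColor(d['frame'],cv2.COLOR_RGB2BGR)[180:310,150:310]
cv2.imwrite('pics/s15.png',cv2.resize(f,None,fx=4,fy=4,interpolation=cv2.INTER_CUBIC))
E
```

```text
t 26.1 tcp [ 577.6 -246.1  258.9] yaw 90.97 down [-0.004  0.002 -1.   ] w 0.597 F [-0.1  0.6 -0. ] q [-0.44  0.17  1.7   0.    1.27 -2.03]
```

View pics/w15.png

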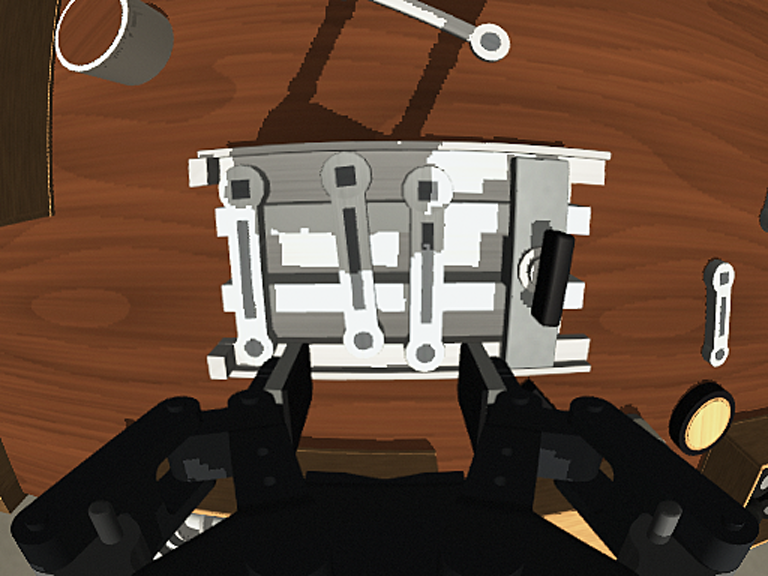

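View pics/s15.png

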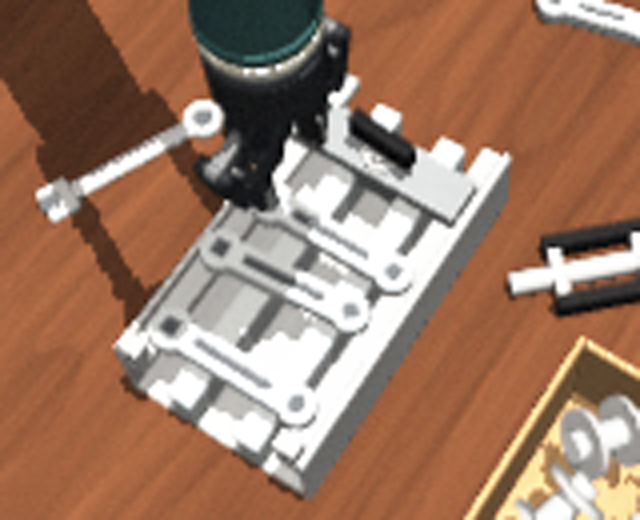

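>>> {"op": "play_rows", "data": {
  "deltas": [
    {"wx": 0,"wy": 0,"wz": -4.5,"x": -2,"y": 50,"z": 0,"fingers": -0.2},
    {"wx": 0,"wy": 0,"wz": -4.5,"x": -3.5,"y": 95,"z": -20,"fingers": -0.2},
    {"wx": 0,"wy": 0,"wz": -4.5,"x": -3.5,"y": 105.5,"z": -60,"fingers": -0.2},
    {"wx": 0,"wy": 0,"wz": -4.5,"x": -3.5,"y": 105.5,"z": -90,"fingers": -0.2},
    {"wx": 0,"wy": 0,"wz": -4.5,"x": -3.5,"y": 105.5,"z": -110,"fingers": -0.2},
    {"wx": 0,"wy": 0,"wz": -4.5,"x": -3.5,"y": 105.5,"z": -110,"fingers": -0.2},
    {"wx": 0,"wy": 0,"wz": -4.5,"x": -3.5,"y": 105.5,"z": -110,"fingers": -0.2}
  ],
  "grip_force": 60
}}

```text
time: 27.08
tool_pos: [0.5761, -0.1418, 0.1522]
tcp_rot: [0.048, 1.569, -0.049]
wrist_force: [-0.6, -0.8, -0.4]
width: 0.596
```

```bash
python3 - <<'E'
from det import *
st(); d=wcam(); save(d,'w16.png',1.5); np.savez('w16.npz',**d)
E
```

```text
t 27.07 tcp [ 576.1 -141.8  152.2] yaw 86.45 down [ 0.001 -0.    -1.   ] w 0.596 F [-0.6 -0.8 -0.4] q [-0.28  0.19  1.89  0.    1.06 -1.79]
```

View pics/w16.png

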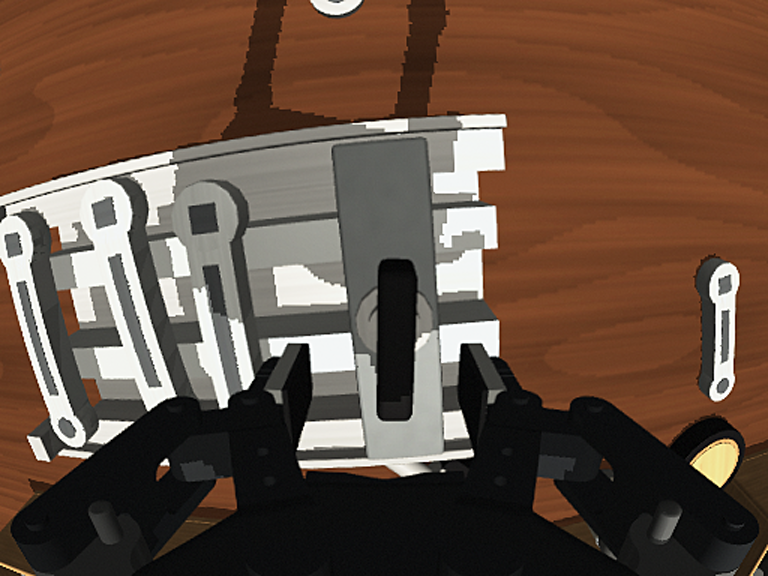

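```bash
python3 -c "
from h import *
d=dict(np.load('w16.npz'))
def p(n,u,v,z): print(n,(wplane(d,[(u/1.5,v/1.5)],z)[0]*1000).round(1))
p('wing',396,342,.126);p('wing-',398,263,.126);p('wing+',394,417,.126)
p('stop',333,150,.087);p('stop',364,450,.087)
p('a3',203,219,.088);p('a3R',246,225,.088)
"
```

```text
wing [ 570.7 -138.   126. ]
wing- [ 542.3 -135.8  126. ]
wing+ [ 601.9 -140.4  126. ]
stop [ 501.2 -159.1   87. ]
stop [ 645.2 -157.1   87. ]
a3 [ 524.8 -219.1   88. ]
a3R [ 529.4 -199.2   88. ]
```

>>> {"op": "play_rows", "data": {
  "deltas": [
    {"wx": 0,"wy": 0,"wz": -1,"x": -3,"y": 3.3,"z": -15,"fingers": -0.2},
    {"wx": 0,"wy": 0,"wz": -1,"x": -3,"y": 3.3,"z": -28,"fingers": -0.2},
    {"wx": 0,"wy": 0,"wz": -1,"x": -3,"y": 3.3,"z": -28,"fingers": 0.3},
    {"wx": 0,"wy": 0,"wz": -1,"x": -3,"y": 3.3,"z": -28,"fingers": 0.6},
    {"wx": 0,"wy": 0,"wz": -1,"x": -3,"y": 3.3,"z": -28,"fingers": 1},
    {"wx": 0,"wy": 0,"wz": -1,"x": -3,"y": 3.3,"z": -28,"fingers": 1},
    {"wx": 0,"wy": 0,"wz": -1,"x": -3,"y": 3.3,"z": -28,"fingers": 1},
    {"wx": 0,"wy": 0,"wz": -1,"x": -3,"y": 3.3,"z": -28,"fingers": 1}
  ],
  "grip_force": 60
}}

```text
time: 28.12
tool_pos: [0.5724, -0.1381, 0.1234]
tcp_rot: [0.062, 1.57, -0.062]
wrist_force: [0.2, 1.2, -0.7]
width: 0.15
```

```bash
python3 -c "
from h import *
st()"
```

```text
t 28.12 tcp [ 572.4 -138.1  123.4] yaw 85.48 down [ 0. -0. -1.] w 0.15 F [ 0.2  1.2 -0.7] q [-0.28  0.22  1.92 -0.    1.01 -1.77]
```

>>> {"op": "play_rows", "data": {
  "deltas": [
    {"wx": 0,"wy": 0,"wz": 0,"x": 0.2,"y": -8,"z": 0,"fingers": 1},
    {"wx": 0,"wy": 0,"wz": 0,"x": 0.3,"y": -16,"z": 0,"fingers": 1},
    {"wx": 0,"wy": 0,"wz": 0,"x": 0.4,"y": -24,"z": 0,"fingers": 1},
    {"wx": 0,"wy": 0,"wz": 0,"x": 0.6,"y": -31,"z": 0,"fingers": 1},
    {"wx": 0,"wy": 0,"wz": 0,"x": 0.6,"y": -36,"z": 0,"fingers": 1},
    {"wx": 0,"wy": 0,"wz": 0,"x": 0.7,"y": -39,"z": 0,"fingers": 1},
    {"wx": 0,"wy": 0,"wz": 0,"x": 0.7,"y": -39,"z": 0,"fingers": 1}
  ],
  "grip_force": 60
}}

```text
time: 29.0
tool_pos: [0.5733, -0.1778, 0.1234]
tcp_rot: [0.061, 1.569, -0.063]
wrist_force: [3.1, -1.7, -1.3]
width: 0.15
```

```bash
python3 - <<'E'
from det import *
st(); d=wcam(); save(d,'w17.png',1.5); np.savez('w17.npz',**d)
E
```

```text
t 29.0 tcp [ 573.3 -177.8  123.4] yaw 85.47 down [ 0.001 -0.001 -1.   ] w 0.15 F [ 3.1 -1.7 -1.3] q [-0.34  0.24  1.89 -0.    1.01 -1.83]
```

View pics/w17.png

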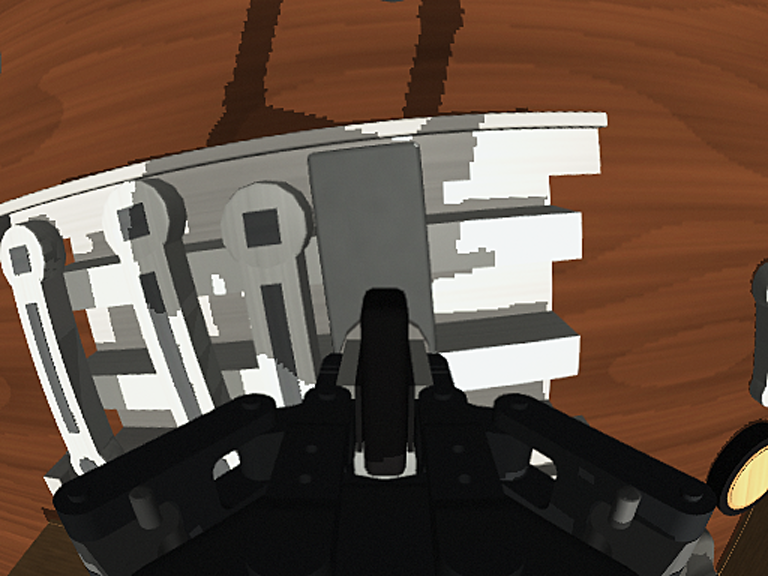

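>>> {"op": "play_rows", "data": {
  "deltas": [
    {"wx": 0,"wy": 0,"wz": 0,"x": 0,"y": -2,"z": 0,"fingers": 1},
    {"wx": 0,"wy": 0,"wz": 0,"x": 0,"y": -4,"z": 0,"fingers": 1},
    {"wx": 0,"wy": 0,"wz": 0,"x": 0,"y": -5,"z": 0,"fingers": 1},
    {"wx": 0,"wy": 0,"wz": 0,"x": 0,"y": -5,"z": 0,"fingers": 1}
  ],
  "grip_force": 60
}}

```text
time: 29.55
tool_pos: [0.5734, -0.182, 0.1235]
tcp_rot: [0.062, 1.569, -0.062]
wrist_force: [4.0, 1.3, -0.0]
width: 0.149
```

```bash
python3 - <<'E'
from det import *
st(); d=wcam(); save(d,'w18.png',1.5); np.savez('w18.npz',**d)
E
```

```text
t 29.55 tcp [ 573.4 -182.   123.5] yaw 85.48 down [ 0.001  0.    -1.   ] w 0.149 F [ 4.   1.3 -0. ] q [-0.35  0.24  1.89  0.    1.01 -1.84]
```

View pics/w18.png

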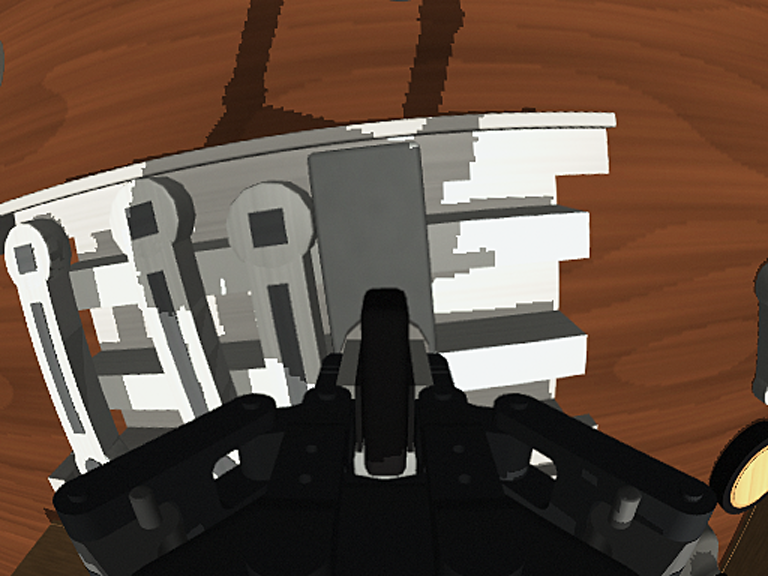

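>>> {"op": "play_rows", "data": {
  "deltas": [
    {"wx": 0,"wy": 0,"wz": -10,"x": 0,"y": -1,"z": 0,"fingers": 1},
    {"wx": 0,"wy": 0,"wz": -20,"x": 0,"y": -1,"z": 0,"fingers": 1},
    {"wx": 0,"wy": 0,"wz": -30,"x": 0,"y": -1,"z": 0,"fingers": 1},
    {"wx": 0,"wy": 0,"wz": -40,"x": 0,"y": -1,"z": 0,"fingers": 1},
    {"wx": 0,"wy": 0,"wz": -50,"x": 0,"y": -1,"z": 0,"fingers": 1},
    {"wx": 0,"wy": 0,"wz": -60,"x": 0,"y": -1,"z": 0,"fingers": 1},
    {"wx": 0,"wy": 0,"wz": -68,"x": 0,"y": -1,"z": 0,"fingers": 1},
    {"wx": 0,"wy": 0,"wz": -75,"x": 0,"y": -1,"z": 0,"fingers": 1},
    {"wx": 0,"wy": 0,"wz": -81,"x": 0,"y": -1,"z": 0,"fingers": 1},
    {"wx": 0,"wy": 0,"wz": -84,"x": 0,"y": -1,"z": 0,"fingers": 1},
    {"wx": 0,"wy": 0,"wz": -84,"x": 0,"y": -1,"z": 0,"fingers": 1},
    {"wx": 0,"wy": 0,"wz": -84,"x": 0,"y": -1,"z": 0,"fingers": 1}
  ],
  "grip_force": 60
}}

```text
time: 31.1
tool_pos: [0.575, -0.1816, 0.1235]
tcp_rot: [1.194, 1.22, -1.187]
wrist_force: [10.3, 6.7, -3.0]
width: 0.15
```

```bash
python3 - <<'E'
from det import *
s=st(); print(s['torque']); d=wcam(); save(d,'w19.png',1.5); np.savez('w19.npz',**d)
E
```

```text
t 31.1 tcp [ 575.  -181.6  123.5] yaw 1.44 down [ 0.004  0.002 -1.   ] w 0.15 F [10.3  6.7 -3. ] q [-0.35  0.24  1.89  0.    1.01 -0.38]
[ 1.08242322 -1.13175571 -0.05417409]
```

View pics/w19.png

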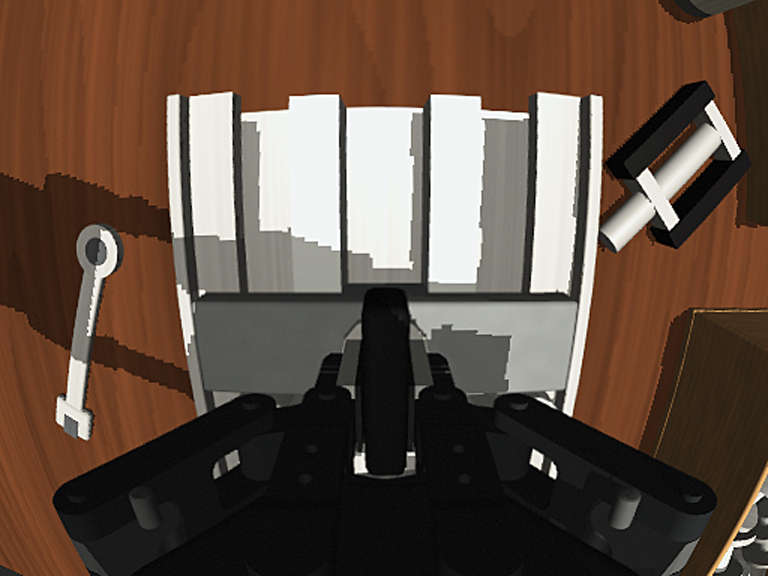

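>>> {"op": "play_rows", "data": {
  "deltas": [
    {"wx": 0,"wy": 0,"wz": 0,"x": 2,"y": 1,"z": 0,"fingers": 0.3},
    {"wx": 0,"wy": 0,"wz": 0,"x": 2,"y": 1,"z": 0,"fingers": 0.2},
    {"wx": 0,"wy": 0,"wz": 0,"x": 2,"y": 1,"z": 0,"fingers": 0.2},
    {"wx": 0,"wy": 0,"wz": 0,"x": 2,"y": 1,"z": 40,"fingers": 0.2},
    {"wx": 0,"wy": 0,"wz": 10,"x": 2,"y": 1,"z": 100,"fingers": 0},
    {"wx": 0,"wy": 0,"wz": 20,"x": 2,"y": -20,"z": 150,"fingers": -0.2},
    {"wx": 0,"wy": 0,"wz": 30,"x": 2,"y": -40,"z": 160,"fingers": -0.2},
    {"wx": 0,"wy": 0,"wz": 40,"x": 2,"y": -40,"z": 160,"fingers": -0.2},
    {"wx": 0,"wy": 0,"wz": 50,"x": 2,"y": -40,"z": 160,"fingers": -0.2},
    {"wx": 0,"wy": 0,"wz": 60,"x": 2,"y": -40,"z": 160,"fingers": -0.2},
    {"wx": 0,"wy": 0,"wz": 70,"x": 2,"y": -40,"z": 160,"fingers": -0.2},
    {"wx": 0,"wy": 0,"wz": 80,"x": 2,"y": -40,"z": 160,"fingers": -0.2},
    {"wx": 0,"wy": 0,"wz": 88,"x": 2,"y": -40,"z": 160,"fingers": -0.2},
    {"wx": 0,"wy": 0,"wz": 88,"x": 2,"y": -40,"z": 160,"fingers": -0.2},
    {"wx": 0,"wy": 0,"wz": 88,"x": 2,"y": -40,"z": 160,"fingers": -0.2}
  ],
  "grip_force": 80
}}

```text
time: 33.02
tool_pos: [0.5747, -0.2233, 0.2832]
tcp_rot: [0.009, 1.571, -0.009]
wrist_force: [-0.4, 0.6, 0.1]
width: 0.595
```

```bash
python3 - <<'E'
from det import *
st(); d=wcam(); save(d,'w20.png',1.5); np.savez('w20.npz',**d)
d=cam('top'); 
for x in cranks(d,verbose=0):
    if x[3]<48 and 100<x[2]<190: print(np.round(x[:5],1),x[5].round())
E
```

```text
t 33.02 tcp [ 574.7 -223.3  283.2] yaw 89.33 down [-0. -0. -1.] w 0.595 F [-0.4  0.6  0.1] q [-0.41  0.14  1.7  -0.    1.31 -1.97]
[ 743.5 -108.   115.1   40.9   44.6] [277. 125.]
[634.7 116.9 121.2  33.3  10.5] [208. 161.]
[455.3 206.5 172.7  33.2 -13. ] [180. 219.]
[ 359.3 -286.3  165.4   30.1   71.2] [339. 246.]
[107.9   1.7 116.5  21.   89.2] [247. 330.]
```

View pics/w20.png

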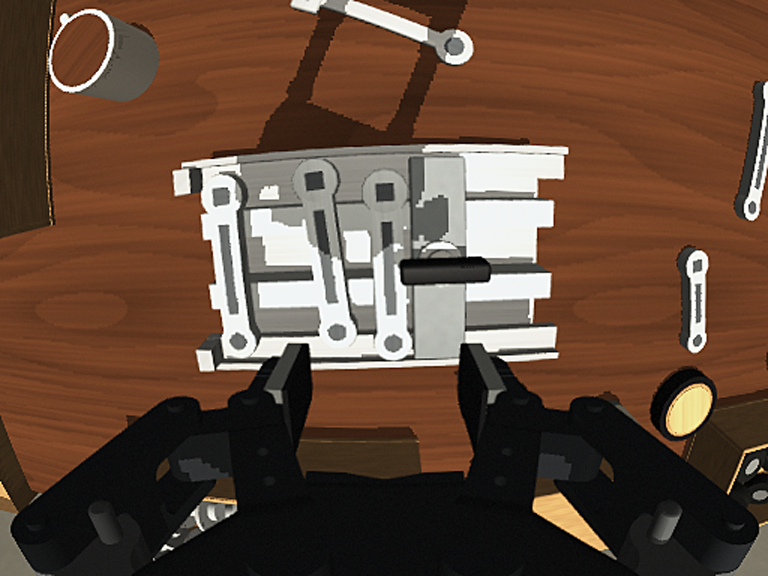

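>>> {"op": "play_rows", "data": {
  "deltas": [
    {"wx": 0,"wy": 0,"wz": 5,"x": 10,"y": 55,"z": 0,"fingers": -0.2},
    {"wx": 0,"wy": 0,"wz": 11,"x": 20,"y": 115,"z": 0,"fingers": -0.2},
    {"wx": 0,"wy": 0,"wz": 11,"x": 30,"y": 175,"z": 0,"fingers": -0.2},
    {"wx": 0,"wy": 0,"wz": 11,"x": 45,"y": 235,"z": 0,"fingers": -0.2},
    {"wx": 0,"wy": 0,"wz": 11,"x": 55,"y": 290,"z": -10,"fingers": -0.2},
    {"wx": 0,"wy": 0,"wz": 11,"x": 61,"y": 341,"z": -40,"fingers": -0.2},
    {"wx": 0,"wy": 0,"wz": 11,"x": 61,"y": 341,"z": -100,"fingers": -0.2},
    {"wx": 0,"wy": 0,"wz": 11,"x": 61,"y": 341,"z": -155,"fingers": -0.2},
    {"wx": 0,"wy": 0,"wz": 11,"x": 61,"y": 341,"z": -195,"fingers": -0.2},
    {"wx": 0,"wy": 0,"wz": 11,"x": 61,"y": 341,"z": -195,"fingers": -0.2},
    {"wx": 0,"wy": 0,"wz": 11,"x": 61,"y": 341,"z": -195,"fingers": -0.2}
  ]
}}

```text
time: 34.5
tool_pos: [0.6373, 0.118, 0.09]
tcp_rot: [-0.143, 1.564, 0.143]
wrist_force: [0.2, -0.4, 0.7]
width: 0.598
```

```bash
python3 -c "
from wcr import *
near('w21.png')"
```

```text
t 34.5 tcp [637.3 118.   90. ] yaw 100.45 down [ 0.002  0.    -1.   ] w 0.598 F [ 0.2 -0.4  0.7] q [ 0.14  0.35  1.81 -0.    0.98 -1.61]
wrist crank c=(579.1,-93.0) L=169 W=64 ang=8.7 px [21. 91.] 6040
wrist crank c=(497.8,194.4) L=93 W=33 ang=-16.8 px [397.  47.] 3588
wrist crank c=(635.2,116.9) L=120 W=33 ang=10.9 px [258. 196.] 5766
wrist crank c=(748.5,-106.5) L=84 W=39 ang=41.4 px [ 19. 269.] 865
```

View pics/w21.png

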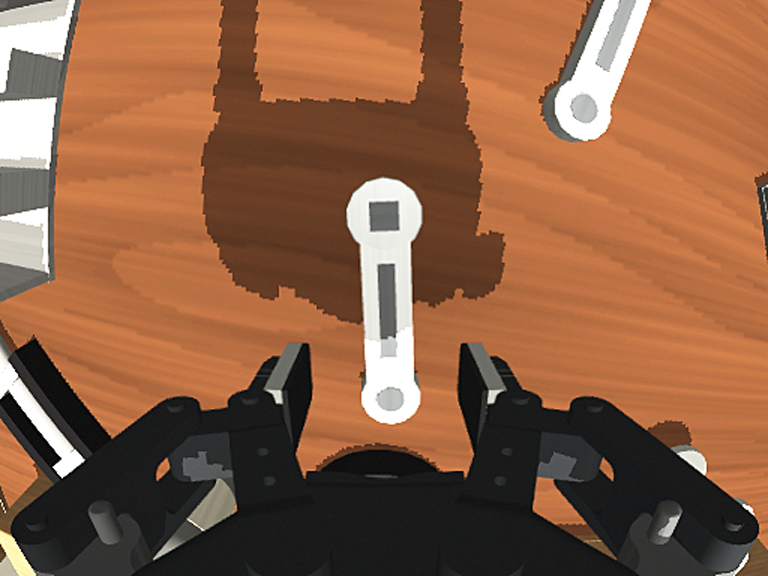

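>>> {"op": "play_rows", "data": {
  "deltas": [
    {"wx": 0,"wy": 0,"wz": 0,"x": -2,"y": -1,"z": -35,"fingers": -0.2},
    {"wx": 0,"wy": 0,"wz": 0,"x": -2,"y": -1,"z": -54,"fingers": -0.2},
    {"wx": 0,"wy": 0,"wz": 0,"x": -2,"y": -1,"z": -63,"fingers": -0.2},
    {"wx": 0,"wy": 0,"wz": 0,"x": -2,"y": -1,"z": -63,"fingers": 0.3},
    {"wx": 0,"wy": 0,"wz": 0,"x": -2,"y": -1,"z": -63,"fingers": 1},
    {"wx": 0,"wy": 0,"wz": 0,"x": -2,"y": -1,"z": -63,"fingers": 1},
    {"wx": 0,"wy": 0,"wz": 0,"x": -2,"y": -1,"z": -63,"fingers": 1},
    {"wx": 0,"wy": 0,"wz": 0,"x": -2,"y": -1,"z": -63,"fingers": 1},
    {"wx": 0,"wy": 0,"wz": 0,"x": -2,"y": -1,"z": -20,"fingers": 1},
    {"wx": 0,"wy": 0,"wz": 0,"x": -2,"y": -1,"z": 40,"fingers": 1},
    {"wx": 0,"wy": 0,"wz": 0,"x": -2,"y": -1,"z": 80,"fingers": 1},
    {"wx": 0,"wy": 0,"wz": 0,"x": -2,"y": -1,"z": 80,"fingers": 1}
  ],
  "grip_force": 80
}}

```text
time: 36.05
tool_pos: [0.6367, 0.1173, 0.1727]
tcp_rot: [-0.143, 1.558, 0.144]
wrist_force: [0.8, -0.4, -2.6]
width: 0.234
```

```bash
python3 -c "
from h import *
st()
c=np.array([518.5,446.6]);a=np.radians(-56.3)
ex=np.array([np.cos(a),np.sin(a)]);ey=np.array([-np.sin(a),np.cos(a)])
for k in(26,-26):print(k,c+ey*k)
"
```

```text
t 36.05 tcp [636.7 117.3 172.7] yaw 100.48 down [ 0.008  0.001 -1.   ] w 0.234 F [ 0.8 -0.4 -2.6] q [ 0.14  0.27  1.75 -0.    1.11 -1.61]
26 [540.13080718 461.02595511]
-26 [496.86919282 432.17404489]
```

>>> {"op": "play_rows", "data": {
  "deltas": [
    {"wx": 0,"wy": 0,"wz": -3,"x": -10,"y": 40,"z": 20,"fingers": 1},
    {"wx": 0,"wy": 0,"wz": -13,"x": -25,"y": 95,"z": 20,"fingers": 1},
    {"wx": 0,"wy": 0,"wz": -23,"x": -42,"y": 150,"z": 20,"fingers": 1},
    {"wx": 0,"wy": 0,"wz": -33,"x": -58,"y": 205,"z": 20,"fingers": 1},
    {"wx": 0,"wy": 0,"wz": -43,"x": -74,"y": 260,"z": 20,"fingers": 1},
    {"wx": 0,"wy": 0,"wz": -53,"x": -88,"y": 315,"z": 20,"fingers": 1},
    {"wx": 0,"wy": 0,"wz": -62,"x": -96.5,"y": 344,"z": 0,"fingers": 1},
    {"wx": 0,"wy": 0,"wz": -66.8,"x": -96.5,"y": 344,"z": -40,"fingers": 1},
    {"wx": 0,"wy": 0,"wz": -66.8,"x": -96.5,"y": 344,"z": -60,"fingers": 1},
    {"wx": 0,"wy": 0,"wz": -66.8,"x": -96.5,"y": 344,"z": -60,"fingers": 1},
    {"wx": 0,"wy": 0,"wz": -66.8,"x": -96.5,"y": 344,"z": -60,"fingers": 1}
  ],
  "grip_force": 80
}}

```text
time: 37.42
tool_pos: [0.5383, 0.4607, 0.109]
tcp_rot: [0.767, 1.431, -0.766]
wrist_force: [0.4, -0.0, -0.4]
width: 0.232
```

```bash
python3 - <<'E'
from det import *
st(); d=wcam(); save(d,'w22.png',1.5); np.savez('w22.npz',**d)
E
```

```text
t 37.42 tcp [538.3 460.7 109. ] yaw 33.67 down [ 0.001  0.001 -1.   ] w 0.232 F [ 0.4 -0.  -0.4] q [0.67 0.44 1.65 0.   1.05 0.09]
```

View pics/w22.png

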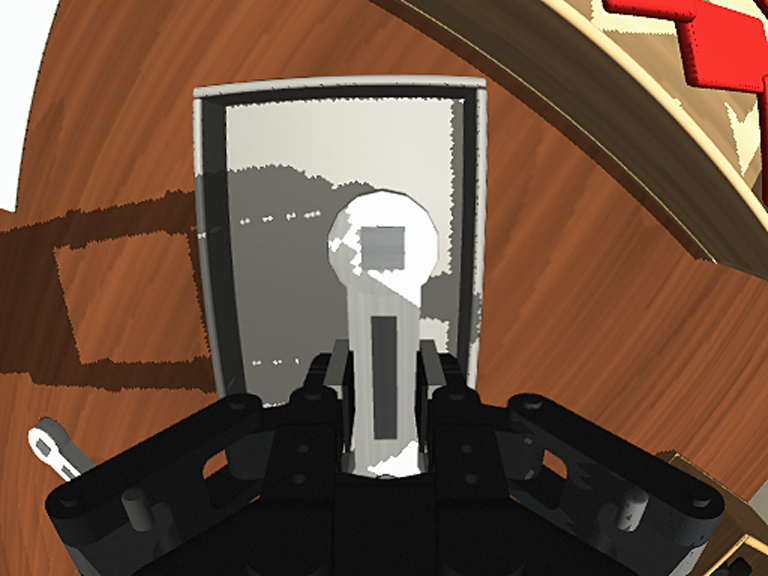

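```bash
python3 -c "
from h import *
d=dict(np.load('w22.npz'))
Q=[wplane(d,[(u/1.5,v/1.5)],.04)[0]*1000 for u,v in((194,89),(486,78),(482,300),(204,300))]
for q in Q: print(q.round(1))
s=st(); M=R.from_rotvec(s['tcp_rot']).as_matrix()
for q in Q: print((M.T@(q-s['tool_pos']*1000)).round(1))
"
```

```text
[409.9 501.7  40. ]
[515.8 573.4  40. ]
[570.9 492.1  40. ]
[463.9 420.5  40. ]
t 37.48 tcp [538.8 461.1 110. ] yaw 33.66 down [ 0.002  0.002 -1.   ] w 0.235 F [-0.4  0.3 -1.1] q [0.67 0.44 1.65 0.   1.05 0.09]
[  69.8  -84.9 -105.2]
[  70.1   42.9 -106.2]
[70.1 43.7 -7.9]
[ 69.8 -85.1  -7.7]
```

>>> {"op": "play_rows", "data": {
  "deltas": [
    {"wx": 0,"wy": 0,"wz": 0,"x": 0,"y": 0,"z": -40,"fingers": 1},
    {"wx": 0,"wy": 0,"wz": 0,"x": 0,"y": 0,"z": -60,"fingers": 1},
    {"wx": 0,"wy": 0,"wz": 0,"x": 0,"y": 0,"z": -72,"fingers": 1},
    {"wx": 0,"wy": 0,"wz": 0,"x": 0,"y": 0,"z": -72,"fingers": 1},
    {"wx": 0,"wy": 0,"wz": 0,"x": 0,"y": 0,"z": -72,"fingers": 0.33},
    {"wx": 0,"wy": 0,"wz": 0,"x": 0,"y": 0,"z": -72,"fingers": 0.33},
    {"wx": 0,"wy": 0,"wz": 0,"x": 0,"y": 0,"z": -72,"fingers": 0.33},
    {"wx": 0,"wy": 0,"wz": 0,"x": 0,"y": 0,"z": -20,"fingers": 0.33},
    {"wx": 0,"wy": 0,"wz": 0,"x": 0,"y": 0,"z": 40,"fingers": 0},
    {"wx": 0,"wy": 0,"wz": 0,"x": 0,"y": 0,"z": 100,"fingers": -0.2},
    {"wx": 0,"wy": 0,"wz": 0,"x": 0,"y": 0,"z": 130,"fingers": -0.2},
    {"wx": 0,"wy": 0,"wz": 0,"x": 0,"y": 0,"z": 130,"fingers": -0.2}
  ],
  "grip_force": 80
}}

```text
time: 38.98
tool_pos: [0.5393, 0.4624, 0.2437]
tcp_rot: [0.773, 1.428, -0.759]
wrist_force: [0.5, -0.1, -0.6]
width: 0.6
```

```bash
python3 - <<'E'
from det import *
st(); d=wcam(); save(d,'w23.png',1.5); np.savez('w23.npz',**d)
d=cam('top'); np.savez('top3.npz',**d)
for x in cranks(d,verbose=0):
    if x[3]<48 and 100<x[2]<190: print(np.round(x[:5],1),x[5].round())
E
```

```text
t 38.98 tcp [539.3 462.4 243.7] yaw 33.68 down [ 0.007  0.006 -1.   ] w 0.6 F [ 0.5 -0.1 -0.6] q [ 0.67  0.33  1.54 -0.    1.27  0.09]
[ 743.  -107.4  115.5   40.9   43.7] [278. 125.]
[454.5 203.3 172.7  34.8 -15. ] [180. 219.]
[ 367.3 -221.8  170.8   36.4   66.4] [318. 244.]
[352.8 671.9 150.1  28.1 -54.1] [ 29. 253.]
```

View pics/w23.png

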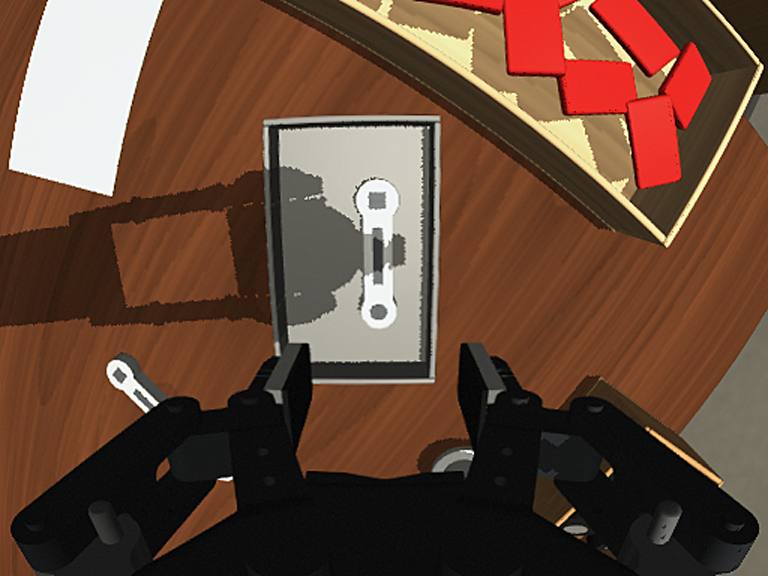

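>>> {"op": "play_rows", "data": {
  "deltas": [
    {"wx": 0,"wy": 0,"wz": 10,"x": -18,"y": -55,"z": 0,"fingers": -0.2},
    {"wx": 0,"wy": 0,"wz": 20,"x": -36,"y": -110,"z": 0,"fingers": -0.2},
    {"wx": 0,"wy": 0,"wz": 30,"x": -54,"y": -165,"z": 0,"fingers": -0.2},
    {"wx": 0,"wy": 0,"wz": 40,"x": -72,"y": -220,"z": -10,"fingers": -0.2},
    {"wx": 0,"wy": 0,"wz": 43,"x": -83,"y": -256,"z": -50,"fingers": -0.2},
    {"wx": 0,"wy": 0,"wz": 43,"x": -83,"y": -256,"z": -105,"fingers": -0.2},
    {"wx": 0,"wy": 0,"wz": 43,"x": -83,"y": -256,"z": -145,"fingers": -0.2},
    {"wx": 0,"wy": 0,"wz": 43,"x": -83,"y": -256,"z": -152,"fingers": -0.2},
    {"wx": 0,"wy": 0,"wz": 43,"x": -83,"y": -256,"z": -152,"fingers": -0.2},
    {"wx": 0,"wy": 0,"wz": 43,"x": -83,"y": -256,"z": -152,"fingers": -0.2}
  ]
}}

```text
time: 40.33
tool_pos: [0.4559, 0.2056, 0.0879]
tcp_rot: [0.183, 1.561, -0.181]
wrist_force: [0.3, -0.4, 0.0]
width: 0.6
```

```bash
python3 -c "
from wcr import *
near('w24.png')"
```

```text
t 40.33 tcp [455.9 205.6  87.9] yaw 76.69 down [ 0.003  0.001 -1.   ] w 0.6 F [ 0.3 -0.4  0. ] q [ 0.37  0.1   2.13 -0.    0.91 -0.96]
wrist crank c=(449.9,207.4) L=158 W=32 ang=-13.3 px [257. 186.] 7568
wrist crank c=(549.5,410.7) L=98 W=82 ang=-57.2 px [484. 252.] 3948
```

View pics/w24.png

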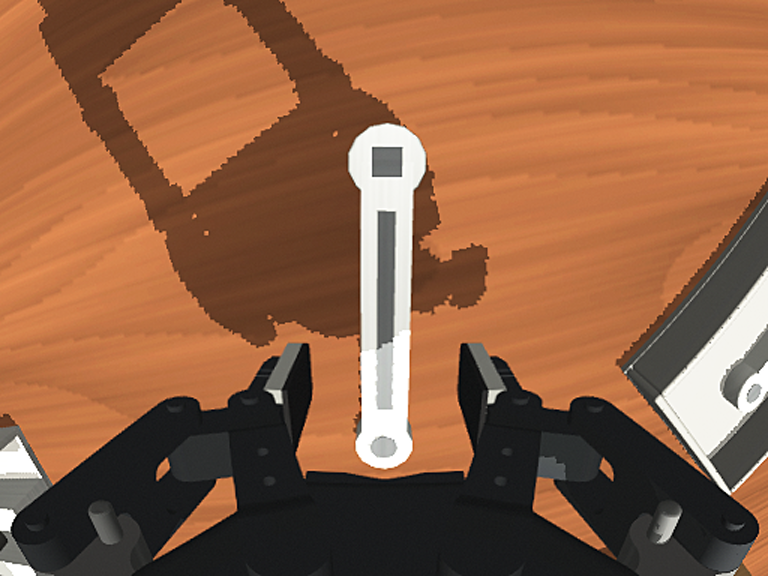

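>>> {"op": "play_rows", "data": {
  "deltas": [
    {"wx": 0,"wy": 0,"wz": 0,"x": 0,"y": 0,"z": -35,"fingers": -0.2},
    {"wx": 0,"wy": 0,"wz": 0,"x": 0,"y": 0,"z": -53,"fingers": -0.2},
    {"wx": 0,"wy": 0,"wz": 0,"x": 0,"y": 0,"z": -61,"fingers": -0.2},
    {"wx": 0,"wy": 0,"wz": 0,"x": 0,"y": 0,"z": -61,"fingers": 0.3},
    {"wx": 0,"wy": 0,"wz": 0,"x": 0,"y": 0,"z": -61,"fingers": 1},
    {"wx": 0,"wy": 0,"wz": 0,"x": 0,"y": 0,"z": -61,"fingers": 1},
    {"wx": 0,"wy": 0,"wz": 0,"x": 0,"y": 0,"z": -61,"fingers": 1},
    {"wx": 0,"wy": 0,"wz": 0,"x": 0,"y": 0,"z": -61,"fingers": 1},
    {"wx": 0,"wy": 0,"wz": 0,"x": 0,"y": 0,"z": -20,"fingers": 1},
    {"wx": 0,"wy": 0,"wz": 0,"x": 0,"y": 0,"z": 40,"fingers": 1},
    {"wx": 0,"wy": 0,"wz": 0,"x": 0,"y": 0,"z": 70,"fingers": 1},
    {"wx": 0,"wy": 0,"wz": 0,"x": 0,"y": 0,"z": 70,"fingers": 1}
  ],
  "grip_force": 80
}}

```text
time: 41.88
tool_pos: [0.4567, 0.2058, 0.1595]
tcp_rot: [0.185, 1.557, -0.18]
wrist_force: [0.1, 0.1, -1.4]
width: 0.233
```

```bash
python3 -c "
from h import *
st()
a=np.radians(33.66)
for k in (-43,-45): print(np.array([538.5,461])+k*np.array([np.cos(a),np.sin(a)]))
"
```

```text
t 41.88 tcp [456.7 205.8 159.5] yaw 76.68 down [ 0.007  0.003 -1.   ] w 0.233 F [ 0.1  0.1 -1.4] q [ 0.37  0.01  2.07 -0.    1.05 -0.96]
[502.70932522 437.16667041]
[501.04464268 436.05814346]
```

>>> {"op": "play_rows", "data": {
  "deltas": [
    {"wx": 0,"wy": 0,"wz": -5,"x": 8,"y": 40,"z": 20,"fingers": 1},
    {"wx": 0,"wy": 0,"wz": -14,"x": 18,"y": 90,"z": 20,"fingers": 1},
    {"wx": 0,"wy": 0,"wz": -24,"x": 28,"y": 140,"z": 20,"fingers": 1},
    {"wx": 0,"wy": 0,"wz": -33,"x": 38,"y": 190,"z": 20,"fingers": 1},
    {"wx": 0,"wy": 0,"wz": -40,"x": 45.5,"y": 231,"z": 10,"fingers": 1},
    {"wx": 0,"wy": 0,"wz": -43,"x": 45.5,"y": 231,"z": -25,"fingers": 1},
    {"wx": 0,"wy": 0,"wz": -43,"x": 45.5,"y": 231,"z": -48,"fingers": 1},
    {"wx": 0,"wy": 0,"wz": -43,"x": 45.5,"y": 231,"z": -48,"fingers": 1},
    {"wx": 0,"wy": 0,"wz": -43,"x": 45.5,"y": 231,"z": -48,"fingers": 1}
  ],
  "grip_force": 80
}}

```text
time: 43.0
tool_pos: [0.4998, 0.4356, 0.1076]
tcp_rot: [0.766, 1.432, -0.767]
wrist_force: [-0.2, 0.1, -0.8]
width: 0.232
```

```bash
python3 - <<'E'
from det import *
s=st(); d=wcam(); save(d,'w25.png',1.5); np.savez('w25.npz',**d)
E
```

```text
t 43.0 tcp [499.8 435.6 107.6] yaw 33.67 down [-0.001 -0.001 -1.   ] w 0.232 F [-0.2  0.1 -0.8] q [ 0.68  0.36  1.76 -0.    1.02  0.09]
```

View pics/w25.png

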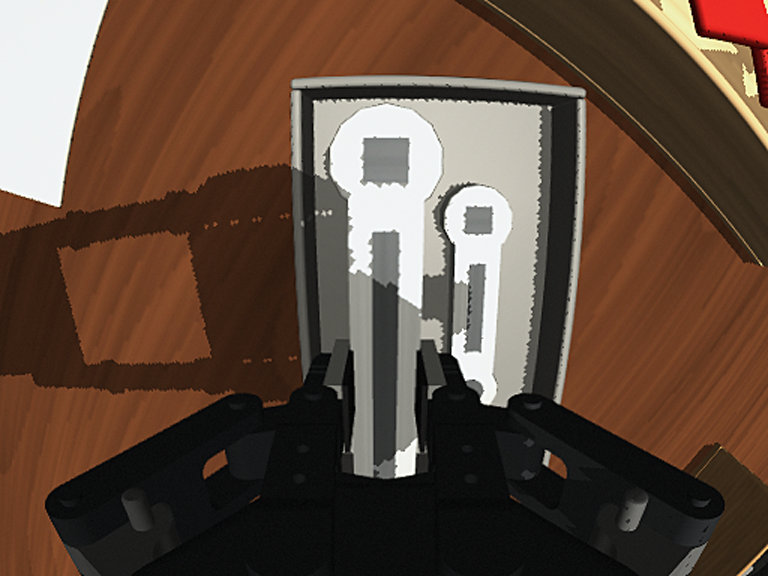

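```bash
python3 -c "
from h import *
d=dict(np.load('w25.npz'))
s=st(); M=R.from_rotvec(s['tcp_rot']).as_matrix()
for n,u,v,z in(('outL',291,84,40),('outL2',297,300,40),('inL',306,300,40),('inL2',302,200,40),('outR',585,92,40),('topin',400,88,40),('shortL',453,300,22),('shortR',493,300,22),('bossL',443,220,22),('bossend',385,104,98)):
    q=wplane(d,[(u/1.5,v/1.5)],z/1000)[0]*1000; print(n,(M.T@(q-s['tool_pos']*1000)).round(1))
"
```

```text
t 43.05 tcp [500.4 436.  108.8] yaw 33.66 down [ 0.001  0.001 -1.   ] w 0.229 F [-0.5 -0.7 -1.9] q [ 0.68  0.36  1.76 -0.    1.02  0.09]
outL [  68.7  -39.8 -103. ]
outL2 [ 68.7 -39.5  -8.4]
inL [ 68.7 -35.4  -8.4]
inL2 [ 68.7 -35.5 -52.7]
outR [  68.9   88.5 -104.2]
topin [  68.8    6.  -100. ]
shortL [86.8 32.8 -3. ]
shortR [86.8 52.9 -3. ]
bossL [ 86.8  26.7 -41.9]
bossend [ 10.8  -0.2 -84.4]
```

>>> {"op": "play_rows", "data": {
  "deltas": [
    {"wx": 0,"wy": 0,"wz": 0,"x": 0,"y": 0,"z": -40,"fingers": 1},
    {"wx": 0,"wy": 0,"wz": 0,"x": 0,"y": 0,"z": -60,"fingers": 1},
    {"wx": 0,"wy": 0,"wz": 0,"x": 0,"y": 0,"z": -70,"fingers": 1},
    {"wx": 0,"wy": 0,"wz": 0,"x": 0,"y": 0,"z": -70,"fingers": 1},
    {"wx": 0,"wy": 0,"wz": 0,"x": 0,"y": 0,"z": -70,"fingers": 0.36},
    {"wx": 0,"wy": 0,"wz": 0,"x": 0,"y": 0,"z": -70,"fingers": 0.36},
    {"wx": 0,"wy": 0,"wz": 0,"x": 0,"y": 0,"z": -70,"fingers": 0.36},
    {"wx": 0,"wy": 0,"wz": 0,"x": 0,"y": 0,"z": -20,"fingers": 0.36},
    {"wx": 0,"wy": 0,"wz": 0,"x": 0,"y": 0,"z": 40,"fingers": 0.2},
    {"wx": 0,"wy": 0,"wz": 0,"x": 0,"y": 0,"z": 100,"fingers": -0.2},
    {"wx": 0,"wy": 0,"wz": 0,"x": -20,"y": -50,"z": 130,"fingers": -0.2},
    {"wx": 0,"wy": 0,"wz": 0,"x": -40,"y": -100,"z": 130,"fingers": -0.2},
    {"wx": 0,"wy": 0,"wz": 0,"x": -50,"y": -140,"z": 130,"fingers": -0.2},
    {"wx": 0,"wy": 0,"wz": 0,"x": -50,"y": -140,"z": 130,"fingers": -0.2},
    {"wx": 0,"wy": 0,"wz": 0,"x": -50,"y": -140,"z": 130,"fingers": -0.2}
  ],
  "grip_force": 80
}}

```text
time: 44.92
tool_pos: [0.4505, 0.2964, 0.2389]
tcp_rot: [0.768, 1.431, -0.765]
wrist_force: [-0.2, 0.6, 1.0]
width: 0.6
```

```bash
python3 - <<'E'
from det import *
st(); d=cam('top'); save(d,'top4.png'); np.savez('top4.npz',**d)
d=cam('scene'); np.savez('scene4.npz',**d)
f=cv2.cvtColor(d['frame'],cv2.COLOR_RGB2BGR)[180:310,150:310]
cv2.imwrite('pics/s26.png',cv2.resize(f,None,fx=4,fy=4,interpolation=cv2.INTER_CUBIC))
E
```

```text
t 44.92 tcp [450.5 296.4 238.9] yaw 33.65 down [ 0.001  0.001 -1.   ] w 0.6 F [-0.2  0.6  1. ] q [ 0.54  0.02  1.91  0.    1.21 -0.05]
```

View pics/top4.png

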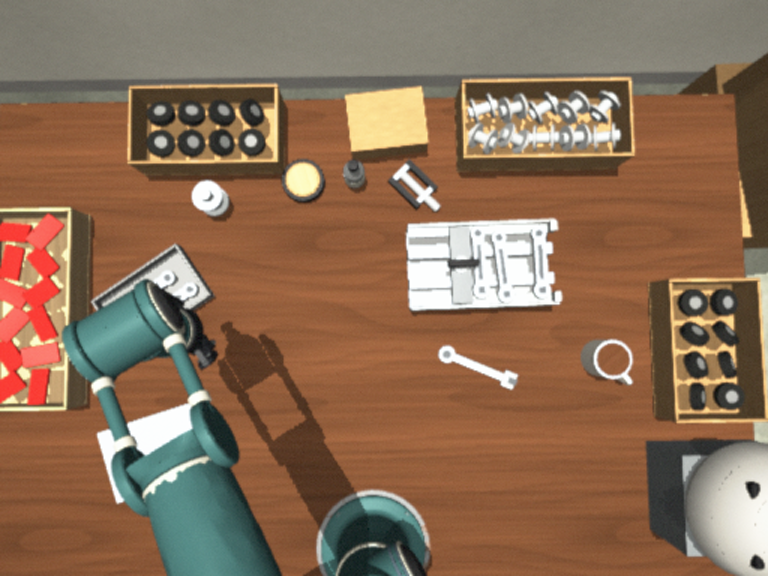

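View pics/s26.png

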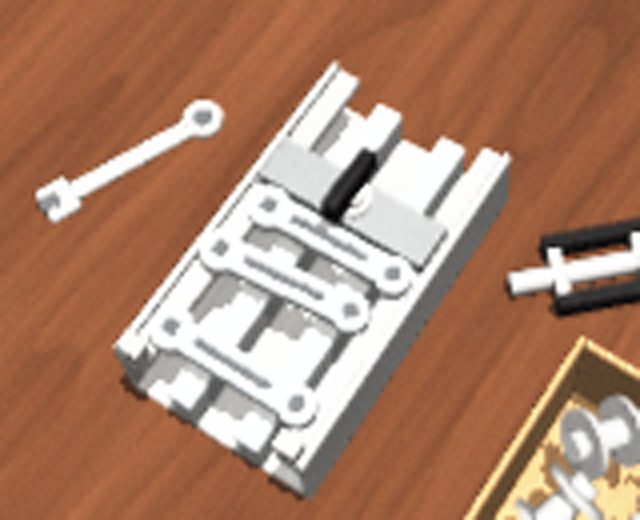

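```bash
python3 - <<'E'
from det import *
d=wcam(); save(d,'w27.png')
d=dict(np.load('w20.npz'))
def p(n,u,v,z): print(n,(wplane(d,[(u/1.5,v/1.5)],z)[0]*1000).round(1))
p('a1',220,195,.088);p('a1',238,342,.088);p('a2',315,181,.088);p('a2',337,332,.088);p('a3',384,191,.088);p('a3',393,344,.088)
p('stop',411,160,.087);p('stop',415,355,.087);p('wing-',402,273,.126);p('wing+',490,269,.126)
p('lipin-',384,158,.08);p('lipin+',384,362,.08)
E
```

```text
a1 [ 522.6 -344.5   88. ]
a1 [ 638.  -340.7   88. ]
a2 [ 516.1 -272.4   88. ]
a2 [ 629.2 -260.6   88. ]
a3 [ 524.4 -223.7   88. ]
a3 [ 639.4 -218.2   88. ]
stop [ 502.5 -204.5   87. ]
stop [ 649.4 -201.2   87. ]
wing- [ 574.9 -212.7  126. ]
wing+ [ 572.7 -155.3  126. ]
lipin- [ 500.8 -223.4   80. ]
lipin+ [ 658.2 -225.3   80. ]
```

View pics/w27.png

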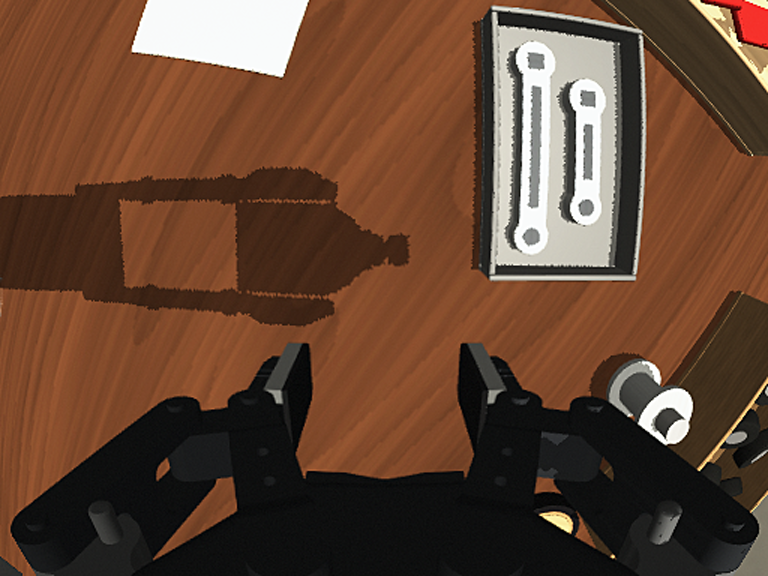

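```bash
python3 -c "
from h import *
print(finish_job()); st()"
```

```text
the job is handed in; nothing more can be done
None
the job is handed in; nothing more can be done
```

The rack is loaded and clamped, both odd-sized arms are in the tray, and the job was handed in at about 45 s. No verdict was reported.

I freed the clamp and slid the stop back. I then laid the three 146 mm arms across the ledges, slid the stop up against the third arm and turned the clamp tight. The short and the long arm went flat into the grey tray.

**Disturbance:** the second arm was knocked about 28 mm along the row, and turned about 6°, while I fetched the third. It was still flat on both ledges, so I left it and placed the third arm further along.

**Last checks, from pictures before hand-in:**
- **Arms on the rack:** all three looked flat between the lips. The second is about 7 mm off centre and 6° out of square, against limits of 14 mm and 20° (0.35 rad).
- **Stop and clamp:** the stop face is about 18 mm from the third arm's centre line, where the limit is 28 mm. The clamp wing is within about 2° of the row direction.
- **Tray and bench:** both arms were inside the tray. The other things on the bench looked unmoved, though I judged that by eye and did not measure it.
- **Robot:** clear of everything, with the fingers empty.

No check failed. The cameras disagreed by 1 to 4 mm on the rack's position, so I used the wrist views for placing.

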